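# Right the toppled bottle on the stirrer and set its speed

### The job

A square reagent bottle has toppled over on the lab bench. Stand it upright, cap up, in the middle of the magnetic stirrer's round top plate, setting it down gently, and let go of it; then turn the stirrer's knob clockwise until its white pointer line is in line with the long thick index mark on the dial. Leave everything else on the bench where it stands.

Things in the scene. Friction and masses are not known exactly. Their poses are not given: they have to be found in the camera images.
- bottle: the toppled square plastic bottle, lying on a flat side on the bench, cap roughly towards the robot: body 48 x 48 mm, 82 mm tall, then a 32 mm neck and a round screw cap 38 mm across; 115 mm tall in all, 0.14 to 0.28 kg. Origin: centre of its base. z runs from base to cap (level while it lies), x and y square to the flat sides. Its centre of mass is about 48 mm from the base. Final yaw is free
- stirrer: magnetic stirrer, fixed: 230 mm deep (x), 150 mm wide (y), a 144 mm deep block 82 mm high with a round metal top plate; in front of it (towards -x, the robot's side) a control panel that slopes down to the front edge, 35 degrees from level. Origin: under the plate's centre, at the bench, 158 mm behind the front edge, z up, -x is its front
- plate_centre (a point): centre of the top face of the stirrer's round plate, 130 mm across, 90 mm above the bench, with a thin dark circle of 80 mm round its middle
- knob (a joint): angle of the stirrer's knob, rad: 0 when its white pointer line points straight down the sloped panel (to the stirrer's front), growing clockwise as seen looking at the panel; range 0 to 5.6; 2.6 is at the index mark. It stays where it is left (friction about 0.05 N m). It starts 1.9 to 2.5 rad before the index: this may need two grasps
- knob_grip (a point): point on the knob's axis to grip at, 37 mm above the panel, 7 mm below the knob's top. Its frame turns with the knob: z is the knob's axis, away from the panel (35 degrees from vertical, towards the stirrer's front); the bar-shaped grip runs along x, 44 mm long, 14 mm wide, 32 mm tall, white line on its -x half. Below it a disc 44 mm and a base 60 mm across
- index_mark (a point): middle of the long thick index mark on the dial, 40 mm from the knob's axis, on the panel's face (the other ticks are short and thin)
- spare_bottle: bystander: a bottle of the same kind, standing upright; 48 x 48 mm, 115 mm tall, origin under its centre
- petri_dish: bystander: closed petri dish, 60 mm across, 15 mm high, origin under its centre
- tip_box: bystander: box of pipette tips, 122 (x) x 85 (y) mm, 61 mm high, origin under its centre
- tube_rack: bystander: tube rack, 190 (x) x 70 (y) mm, 42 mm high with its tubes, origin under its centre
- beaker: bystander: glass beaker, 68 mm across, 85 mm high, origin under its centre
- round_bottle: bystander: round bottle, 62 mm across, 130 mm tall, origin under its centre
There are look-alikes about, which are no part of the job. Leave any yellow look-alike of the bottle alone.

How it is judged:
On the way, in this order (a step that is already met when the one before it is completed fails the run):
1. the bottle stands upright in the middle of the stirrer's plate, let go (angle between bottle's own z axis and vertical below 0.08 rad and z of bottle in the frame of plate_centre between -0.005 and 0.005 m and horizontal distance between bottle and plate_centre below 0.02 m and contact force between the fingers and bottle below 0.3 N), for 0.3 s.
2. the knob's pointer is at the index mark (value of joint knob between 2.48 and 2.72 rad), for 0.2 s.
At the end, for the whole second after the job is handed in: the bottle stands at rest, upright within 4.5 degrees, its base on the plate and within 20 mm of the plate's centre, and the knob rests within 0.12 rad (7 degrees) of the index mark; nothing else on the bench has been shifted by more than 25 mm or tipped (all of step 2 and angle between bottle's own z axis and vertical below 0.08 rad and z of bottle in the frame of plate_centre between -0.005 and 0.005 m and horizontal distance between bottle and plate_centre below 0.02 m and linear speed of bottle below 0.02 m/s and velocity of joint knob between -0.05 and 0.05 rad/s); the robot touches nothing.
It fails at once if another thing on the bench shifted by more than 25 mm or tipped over (distance of any of spare_bottle, petri_dish, tip_box, tube_rack, beaker, round_bottle from where it was at the start of the episode above 0.025 m or angle between any of spare_bottle, petri_dish, tip_box, tube_rack, beaker, round_bottle's own z axis and vertical above 0.3 rad).
It fails at once if the bottle is dropped or slammed down on the stirrer (more than 100 N between them, or faster than 0.3 m/s as it meets the plate) (contact force between bottle and stirrer above 100 N or (linear speed of bottle above 0.3 m/s and horizontal distance between bottle and plate_centre below 0.08 m and z of bottle in the frame of plate_centre between -0.01 and 0.012 m)).
It also fails if it takes over 67 s, if anything falls off the work surface, if the arm or the gripper's body presses on something with over 40 N, if the wrist force passes 120 N, or if a joint passes its speed limit or range.

### The arm

A 6-joint arm with a two-finger parallel gripper is mounted at the origin on the work surface. World frame = base frame: x ahead of the robot, y to its left, z up, the work surface at z = 0. Lengths are in m, angles in rad, forces in N, time in s.
With the tool pointing down it reaches from about 0.3 to 0.95 m from the base axis. Payload 3.1 kg.
Tool frame: the origin (TCP) lies between the finger pads; the fingertips stand 25 mm ahead of it and the grasp point (between the pads) lies 6 mm ahead of it; z points along the fingers, y is the direction in which the jaws open and shut (so a half turn about z gives the same grasp; the last joint's range is limited). The gripper opens to 85 mm and grips with 20 to 120 N. Pads are 22 mm wide; open, the fingers measure 114 mm over their backs; the gripper's body (76 mm by 85 mm) begins 54 mm behind the grasp point. The pads swing forward as they close: fully open they stand 13 mm farther back than shut.
Start: joints at [1.239, 0.308, 1.634, -0, 1.2, -0.07], TCP at [0.162, 0.604, 0.225] pointing down, gripper open.
Joint ranges: [-3.06, 3.06], [-0.79, 1.96], [0.05, 2.63], [-1.19, 4.34], [0.05, 2.64], [-2.94, 2.94]. Speed limits (rad/s): [2.79, 2.79, 3.14, 3.14, 3.14, 3.14].

### API

Orientations are given as a 3x3 rotation matrix whose columns are the frame's x, y, z axes.
In Python, from station import bot gives the robot as it stands.
- The arm moves only by the shell command python3 -m inch 'ROWS' [OPENING]. ROWS is JSON, one flat list of numbers, 4 for each row, row after row: the shift along the tool's x, y, z in cm, then the turn about the tool's z in rad. In form: [dx, dy, dz, roll, dx, dy, dz, roll, ...]. A call has 1 to 12 rows; each row is the pose to reach, as a shift and turn from the pose commanded when the call began, along the tool's axes at that moment; what a row does not reach only later rows make up. A row lasts 1/10 s, in which the tool goes at most 50 mm and 8.59 degrees, less where a joint would pass 70% of its speed; a pose out of reach is approached as far as the arm can. A call with a gripper value outside its range is refused whole. OPENING is the closure in counts, from 0 (fully open) to 255 (shut), set as the call begins (- or left out, the last holds). The fingers move at their own pace and stop on an object; the grip force is fixed at half the most. Time passes only in rows, so rows that repeat a pose let the fingers close. It gives the time, the measured TCP pose, the force and the opening at its end, in the units of the state.
- bot.sense(): the state, without advancing time (a new reading comes with each control period).
- bot.capture(name): name is "scene" or "side" or "wrist"; returns a dict with "frame" (420x560x3 uint8, red, green, blue), "range_z" (420x560 float32, m along the optical axis (not along the pixel's ray), 0 where there is no reading), "fov_y" (degrees; the focal length in pixels is half the picture's height over the tangent of half this angle, whatever the lens; pixels are square), "cx", "cy" (the principal point, pixels), "eye" and "rotation" of the camera in the world. Camera axes: x right, y up, looking along -z (the intrinsics and any distortion apply to the point x, -y, -z); pixel columns grow to the right and rows downward; lengths in m; the calibration is good to about 2 mm. The wrist camera is an equidistant fisheye: a pixel r from the principal point sees the ray r / f radians off the axis. A picture is of the moment at which its call begins.
- bot.job_done(): hands the job in, once; it reports no verdict.
The state is a dict: "t": time; "qpos": joint angles; "joint_velocities": joint speeds; "tau": joint torques, N m; "tcp_pos": TCP position; "tcp_rot": TCP orientation; "wrist_force": force on the tool from outside, world axes, zero at the start; "torque": the same for the moment, N m; "width": opening from 0.0 (shut) to 1.0 (fully open).
Only numpy, scipy, OpenCV 4.12 (cv2) and the standard library are available. Lean on these libraries where they do the work, as an engineer would, in place of code of your own. Each camera call takes 0.05 s, during which the arm holds its last target. There are 200 camera calls.

## Working session

There is one attempt and no reset: what is moved stays moved. The work goes in short steps, Python scripts to look and compute and a shell command to move; the robot and the scene stay as the last step left them, time stands still between calls to the robot, and variables do not carry over. Pictures are saved under pics/ and viewed, about 8 in all and at most 12, crops included, and the job is handed in when it is done.

```bash
ls; mkdir -p pics
python3 - <<'E'
from station import bot
import cv2,numpy as np
s=bot.sense();print({k:np.round(v,3).tolist() for k,v in s.items()})
for n in("scene","side","wrist"):
    c=bot.capture(n);print(n,c["fov_y"],c["cx"],c["cy"],np.round(c["eye"],3),np.round(c["rotation"],3).tolist(), c.keys())
    np.savez(f"{n}0.npz",**c)
    cv2.imwrite(f"pics/{n}0.png",c["frame"][:,:,::-1])
E
```

```text
pics
{'t': 0.0, 'qpos': [1.239, 0.309, 1.635, -0.0, 1.2, -0.07], 'joint_velocities': [0.0, -0.001, 0.001, -0.001, 0.001, 0.001], 'tau': [0.0, -41.525, -27.666, -0.0, 0.01, -0.0], 'tcp_pos': [0.162, 0.603, 0.223], 'tcp_rot': [[-0.966, 0.259, -0.001], [0.259, 0.966, -0.002], [0.0, -0.002, -1.0]], 'wrist_force': [-0.58, 0.338, 0.697], 'torque': [0.021, -0.001, 0.003], 'width': 1.007}
scene 45.84614502908286 289.7623119172539 202.9159007309968 [1.438 0.527 1.193] [[-0.528, -0.629, 0.571], [0.849, -0.397, 0.347], [0.009, 0.669, 0.743]] dict_keys(['frame', 'range_z', 'fov_y', 'cx', 'cy', 'eye', 'rotation'])
side 43.23954827951225 281.77324368392175 209.6992780907565 [ 0.404 -1.165  1.04 ] [[0.982, 0.13, -0.138], [-0.189, 0.613, -0.767], [-0.015, 0.779, 0.627]] dict_keys(['frame', 'range_z', 'fov_y', 'cx', 'cy', 'eye', 'rotation'])
wrist 65.70646984690485 279.54067695308294 209.6053283979249 [0.085 0.624 0.374] [[0.258, -0.919, -0.298], [0.966, 0.245, 0.082], [-0.002, -0.309, 0.951]] dict_keys(['frame', 'range_z', 'fov_y', 'cx', 'cy', 'eye', 'rotation'])
```

View pics/scene0.png

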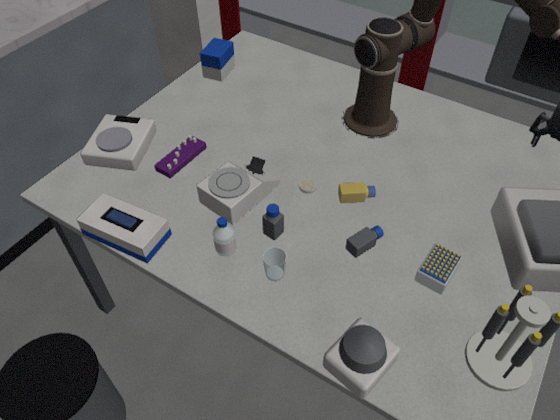

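View pics/side0.png

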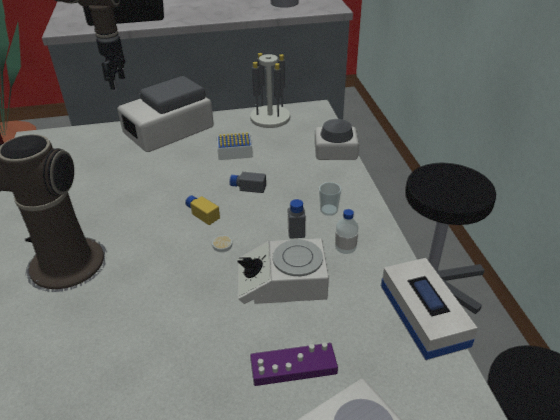

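Scene view: the candidates for the bottle are a grey bottle lying (scene 363,241; side 250,182), a yellow one lying (352,192), which is a look-alike to leave, and a grey one standing (273,222), which is the spare. I choose the grey lying one. The stirrer with the black knob is at (232,188); a knobless balance at (120,140) is a look-alike.

```bash
cat > h.py <<'E'
import numpy as np,cv2
from station import bot
def cloud(c):
    H,W=c["range_z"].shape;f=H/2/np.tan(np.radians(float(c["fov_y"]))/2)
    u,v=np.meshgrid(np.arange(W),np.arange(H));z=c["range_z"].astype(float)
    P=np.stack([(u-c["cx"])/f*z,-(v-c["cy"])/f*z,-z],-1)
    return P@np.array(c["rotation"]).T+c["eye"]
def proj(c,p):
    f=c["frame"].shape[0]/2/np.tan(np.radians(float(c["fov_y"]))/2)
    q=(np.atleast_2d(p)-c["eye"])@np.array(c["rotation"]);
    return np.stack([c["cx"]-f*q[:,0]/q[:,2],c["cy"]+f*q[:,1]/q[:,2]],-1)
E
python3 - <<'E'
from h import *
C={n:dict(np.load(n+"0.npz")) for n in("scene","side")}
win={"scene":dict(bot=(340,385,220,260),spare=(258,290,200,245),st=(185,285,150,220)),"side":dict(bot=(225,272,168,198),spare=(283,310,198,242),st=(232,332,232,305))}
crops=[]
for n,c in C.items():
    P=cloud(c);hsv=cv2.cvtColor(c["frame"],cv2.COLOR_RGB2HSV)
    for k in("bot","spare"):
        a,b,d,e=win[n][k];p=P[d:e,a:b];h=hsv[d:e,a:b].astype(int)
        blue=(h[...,0]>100)&(h[...,0]<130)&(h[...,1]>120)&(p[...,2]>.01)
        grey=(h[...,2]<115)&(h[...,1]<90)&(p[...,2]>.015)
        for nm,m in(("blue",blue),("grey",grey)):
            q=p[m];print(n,k,nm,m.sum(),np.round(np.median(q,0),3),np.round(np.percentile(q,[3,97],0),3).tolist())
        if k=="bot":
            top=grey&(abs(p[...,2]-.048)<.005);q=p[top];r=cv2.minAreaRect((q[:,:2]*1000).astype(np.float32));print(" top",top.sum(),r,np.median(q[:,2]))
    a,b,d,e=win[n]["st"];p=P[d:e,a:b]
    for lo,hi in((.078,.085),(.087,.094)):
        m=(p[...,2]>lo)&(p[...,2]<hi);q=p[m]
        r=cv2.minAreaRect((q[:,:2]*1000).astype(np.float32));print(n,"st",lo,m.sum(),r,np.median(q,0).round(3),cv2.minEnclosingCircle((q[:,:2]*1000).astype(np.float32)))
    for k in("bot","st"):
        a,b,d,e=win[n][k];crops.append(cv2.resize(c["frame"][d:e,a:b,::-1],(400,300),interpolation=cv2.INTER_CUBIC))
cv2.imwrite("pics/crops.png",np.vstack([np.hstack(crops[:2]),np.hstack(crops[2:])]))
E
```

```text
scene bot blue 71 [0.508 0.272 0.043] [[0.496, 0.256, 0.025], [0.519, 0.282, 0.05]]
scene bot grey 569 [0.57  0.246 0.049] [[0.521, 0.213, 0.017], [0.605, 0.274, 0.056]]
 top 308 ((558.3743286132812, 243.6942138671875), (47.571128845214844, 95.94288635253906), 67.16541290283203) 0.049969982851946315
scene spare blue 140 [ 0.661 -0.004  0.116] [[0.641, -0.021, 0.096], [0.672, 0.009, 0.121]]
scene spare grey 414 [0.673 0.006 0.061] [[0.637, -0.031, 0.019], [0.68, 0.017, 0.091]]
scene st 0.078 546 ((631.4569091796875, -156.9615020751953), (287.2713623046875, 231.24371337890625), 46.72896194458008) [ 0.64  -0.163  0.083] ((613.683349609375, -133.22547912597656), 155.69488525390625)
scene st 0.087 845 ((633.5184936523438, -153.72195434570312), (280.87945556640625, 219.3341827392578), 46.873531341552734) [ 0.622 -0.189  0.091] ((615.3095703125, -132.1053009033203), 149.3013458251953)
side bot blue 61 [0.5   0.248 0.035] [[0.491, 0.239, 0.017], [0.51, 0.264, 0.046]]
side bot grey 448 [0.557 0.226 0.044] [[0.513, 0.203, 0.017], [0.599, 0.261, 0.052]]
 top 234 ((558.1889038085938, 236.5399169921875), (53.121543884277344, 86.99512481689453), 70.70149993896484) 0.048440181745729505
side spare blue 142 [ 0.653 -0.022  0.113] [[0.637, -0.032, 0.096], [0.669, 0.001, 0.119]]
side spare grey 406 [ 0.649 -0.032  0.061] [[0.628, -0.039, 0.018], [0.672, -0.005, 0.091]]
side st 0.078 904 ((574.8786010742188, -192.40707397460938), (155.7659454345703, 227.91543579101562), 82.47435760498047) [ 0.576 -0.236  0.082] ((584.6068115234375, -198.56944274902344), 125.18855285644531)
side st 0.087 1349 ((575.41015625, -195.44305419921875), (138.44464111328125, 218.02313232421875), 83.25813293457031) [ 0.614 -0.2    0.091] ((586.2131958007812, -196.27069091796875), 119.87779235839844)
```

View pics/crops.png

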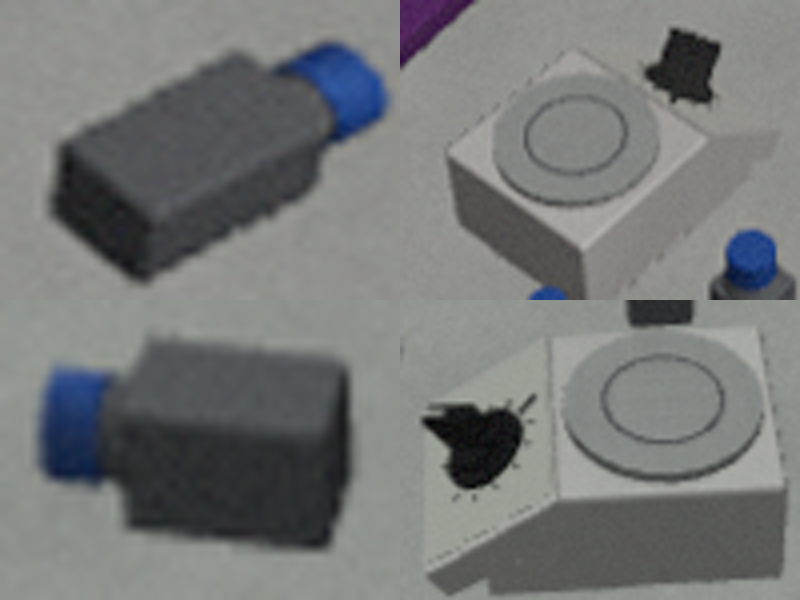

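The crops confirm the grey bottle lying with its blue cap towards the robot (−x). They also show the black knob, and the index mark in the side picture at about (264,257). Next I measure exact positions.

Run:
```python
from h import *
C={n:dict(np.load(n+"0.npz")) for n in("scene","side")}
bot_w={"scene":(340,385,220,260),"side":(225,272,168,198)}
for n,c in C.items():
    P=cloud(c);g=cv2.cvtColor(c["frame"],cv2.COLOR_RGB2GRAY)
    x,y,z=P[...,0],P[...,1],P[...,2]
    m=(abs(z-.0905)<.0025)&(abs(x-.61)<.09)&(abs(y+.19)<.09)
    k,l,s,ce=cv2.connectedComponentsWithStats(m.astype(np.uint8));i=1+np.argmax(s[1:,4]);m=l==i
    q=P[m][:,:2]*1000;print(n,"plate",m.sum(),cv2.minEnclosingCircle(q.astype(np.float32)),q.mean(0),z[m].mean())
    # panel plane
    pm=(z>.012)&(z<.075)&(x>.42)&(x<.58)&(y>-.32)&(y<-.1)&(g>110)
    Q=P[pm];
    for _ in range(4):
        mu=Q.mean(0);nn=np.linalg.svd(Q-mu)[2][2];nn*=np.sign(nn[2]);Q=P[pm];d=(Q-mu)@nn;Q=Q[abs(d)<.004]
    print(" panel",len(Q),mu.round(3),nn.round(3),"tilt",np.degrees(np.arccos(nn[2])),"yaw of front",np.degrees(np.arctan2(nn[1],nn[0])))
    # knob dark points
    km=(g<60)&(x>.38)&(x<.58)&(y>-.32)&(y<-.1)&(z>.03)
    K=P[km];h=(K-mu)@nn;print(" knob",len(K),np.median(K,0).round(3),"h pct",np.percentile(h,[5,50,95,99]).round(3),"top mean",K[(h>.036)&(h<.05)].mean(0).round(3),((h>.036)&(h<.05)).sum())
    a,b,d,e=bot_w[n];p=P[d:e,a:b];hs=cv2.cvtColor(c["frame"],cv2.COLOR_RGB2HSV)[d:e,a:b].astype(int)
    t=(hs[...,1]<90)&(hs[...,2]<120)&(abs(p[...,2]-.049)<.003);q=p[t]
    t=cv2.erode(t.astype(np.uint8),np.ones((2,2)))>0;r=cv2.minAreaRect((p[t][:,:2]*1000).astype(np.float32));print(" bottle top",r)
    # rest of things
    o=(z>.015)&(x>.3)&(x<1.1)&(abs(y)<.6)
    for nm,(u,v) in dict(scene=dict(yellow=(352,192),rb=(222,225),beaker=(274,262),petri=(308,187),rack=(180,156)),side=dict(yellow=(206,211),rb=(348,215),beaker=(330,198),petri=(222,243),rack=(293,362)))[n].items(): print("  ",nm,P[v,u].round(3))
```

```text
scene plate 519 ((617.8482666015625, -195.06265258789062), 74.21347045898438) [ 619.94608855 -195.86906514] 0.09099293846059829
 panel 100 [ 0.51  -0.154  0.048] [-0.283  0.207  0.936] tilt 20.561726571835873 yaw of front 143.8128501004825
 knob 196 [ 0.498 -0.173  0.076] h pct [0.012 0.024 0.047 0.049] top mean [ 0.487 -0.175  0.09 ] 46
 bottle top ((561.9143676757812, 245.26376342773438), (39.6840705871582, 86.8451919555664), 68.35216522216797)
   yellow [0.411 0.134 0.046]
   rb [ 0.789 -0.087  0.126]
   beaker [0.755 0.061 0.02 ]
   petri [ 0.446 -0.007  0.021]
   rack [ 0.564 -0.447  0.033]
side plate 1113 ((615.3902587890625, -198.08309936523438), 68.14886474609375) [ 615.97817905 -200.77998172] 0.09069947672558078
 panel 726 [ 0.494 -0.197  0.05 ] [-0.568  0.078  0.819] tilt 35.014021509383745 yaw of front 172.16079649631112
 knob 315 [ 0.495 -0.193  0.071] h pct [0.002 0.013 0.044 0.045] top mean [ 0.483 -0.188  0.092] 51
 bottle top ((562.4298706054688, 235.41845703125), (42.37586212158203, 73.76072692871094), 66.52676391601562)
   yellow [0.4   0.089 0.049]
   rb [ 0.776 -0.109  0.128]
   beaker [0.769 0.042 0.074]
   petri [ 0.433 -0.026  0.016]
   rack [ 0.549 -0.467  0.027]
```

Two views agree: plate at about (0.617,−0.198,0.091), panel tilt 35.0° with stirrer yaw −7.8°, and cap at about (0.503,0.264). The first move goes above the cap, then I look with the wrist camera.

```bash
python3 -m inch '[-10,-6,2,0.03,-20,-12,3,0.06,-30,-18,5,0.09,-41.7,-23.9,6,0.13,-41.7,-23.9,6,0.13,-41.7,-23.9,6,0.13,-41.7,-23.9,6,0.13,-41.7,-23.9,6,0.13,-41.7,-23.9,6,0.13,-41.7,-23.9,6,0.13,-41.7,-23.9,6,0.13,-41.7,-23.9,6,0.13]' 0
cat >> h.py <<'E'
def wcloud(c):  # equidistant fisheye
    H,W=c["range_z"].shape;f=H/2/np.tan(np.radians(float(c["fov_y"]))/2)
    u,v=np.meshgrid(np.arange(W),np.arange(H));a,b=u-c["cx"],v-c["cy"]
    r=np.hypot(a,b)+1e-9;t=np.tan(r/f)/r;z=c["range_z"].astype(float)
    return np.stack([a*t*z,-b*t*z,-z],-1)@np.array(c["rotation"]).T+c["eye"]
def blob(m):
    k,l,s,_=cv2.connectedComponentsWithStats(m.astype(np.uint8));return l==1+np.argmax(s[1:,4])
E
python3 - <<'E'
from h import *
c=bot.capture("wrist");cv2.imwrite("pics/w1.png",c["frame"][:,:,::-1]);P=wcloud(c)
s=bot.sense();print(s["tcp_pos"],s["qpos"],s["tcp_rot"])
hs=cv2.cvtColor(c["frame"],cv2.COLOR_RGB2HSV).astype(int);z=P[...,2]
b=blob((abs(hs[...,0]-115)<15)&(hs[...,1]>120)&(z>.01));print("cap",b.sum(),np.median(P[b],0),np.percentile(P[b],[2,98],0))
t=blob((hs[...,1]<90)&(hs[...,2]<120)&(abs(z-.049)<.004)&(P[...,0]<.65)&(P[...,0]>.45));r=cv2.minAreaRect((P[t][:,:2]*1000).astype(np.float32));print("top",t.sum(),r,z[t].mean())
E
```

```text
t: 1.35
tcp_pos: [0.5027, 0.2642, 0.164]
tcp_rot: [[-0.923, 0.384, -0.001], [0.384, 0.923, -0.0], [0.001, -0.001, -1.0]]
wrist_force: [-0.2, 0.3, 0.5]
width: 1.0
[0.50214551 0.26493502 0.16418789] [ 4.08456779e-01  2.65304565e-01  1.82068078e+00  6.77538499e-04
  1.05681072e+00 -7.70222885e-01] [[-9.23973929e-01  3.82453117e-01 -1.33866692e-03]
 [ 3.82453380e-01  9.23974788e-01  6.35097902e-05]
 [ 1.26118400e-03 -4.53296296e-04 -9.99999102e-01]]
cap 3213 [0.52042984 0.45875293 0.05290891] [[0.47595681 0.42770911 0.05132698]
 [0.58081489 0.50353813 0.05465914]]
top 3946 ((561.775390625, 240.68345642089844), (48.45518493652344, 84.66522216796875), 68.48819732666016) 0.04864468690113881
```

View pics/w1.png

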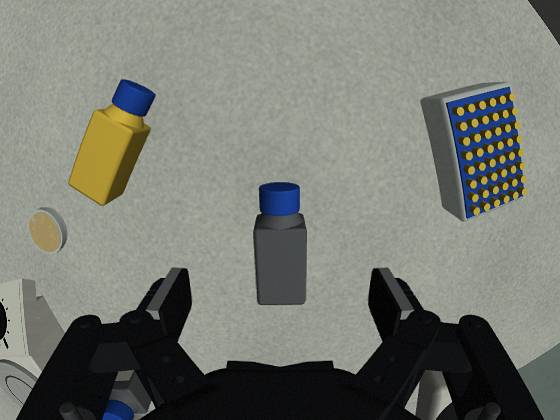

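The wrist view shows the grey bottle at (281,250) centred between the fingers, its top face 48×85 mm at z 0.049, with the yellow bottle and tip box well clear. I descend and close lightly on the cap.

```bash
python3 -m inch '[0,0,4,-0.017,0,0,8,-0.017,0,0,11,-0.017,0,0,13.2,-0.017,0,0,13.2,-0.017,0,0,13.2,-0.017,0,0,13.2,-0.017]' 0
python3 -m inch '[0,0,0,0,0,0,0,0,0,0,0,0,0,0,0,0,0,0,0,0,0,0,0,0,0,0,0,0,0,0,0,0]' 125
python3 -m inch '[0,0,0,0,0,0,0,0,0,0,0,0,0,0,0,0]' 140
```

```text
t: 2.1
tcp_pos: [0.5038, 0.2662, 0.0344]
tcp_rot: [[-0.931, 0.365, 0.003], [0.365, 0.931, 0.001], [-0.002, 0.002, -1.0]]
wrist_force: [0.5, 0.5, 0.4]
width: 1.003
t: 2.9
tcp_pos: [0.5026, 0.2649, 0.0325]
tcp_rot: [[-0.931, 0.366, -0.0], [0.366, 0.931, -0.0], [0.0, -0.0, -1.0]]
wrist_force: [0.3, 0.5, 0.3]
width: 0.511
t: 3.3
tcp_pos: [0.5027, 0.2649, 0.0326]
tcp_rot: [[-0.931, 0.366, 0.0], [0.366, 0.931, -0.0], [-0.0, 0.0, -1.0]]
wrist_force: [-0.3, -0.4, -0.5]
width: 0.449
```

```bash
python3 -m inch '[0,0,0,0,0,0,0,0,-0.2,0,-0.9,0,-0.5,0,-1.8,0,-1.0,0,-2.7,0,-1.5,0,-3.5,0,-2.0,0,-4.2,0,-2.6,0,-4.9,0,-2.6,0,-4.9,0,-2.6,0,-4.9,0]' 146
python3 - <<'E'
from h import *
c=bot.capture("scene");d=bot.capture("side")
cv2.imwrite("pics/lift.png",np.hstack([cv2.resize(c["frame"][190:290,300:420,::-1],(400,333),interpolation=2),cv2.resize(d["frame"][130:230,190:310,::-1],(400,333),interpolation=2)]))
E
```

```text
t: 4.3
tcp_pos: [0.5271, 0.2552, 0.0817]
tcp_rot: [[-0.93, 0.367, -0.0], [0.367, 0.93, 0.0], [0.0, 0.0, -1.0]]
wrist_force: [0.6, 0.1, -0.4]
width: 0.429
```

View pics/lift.png

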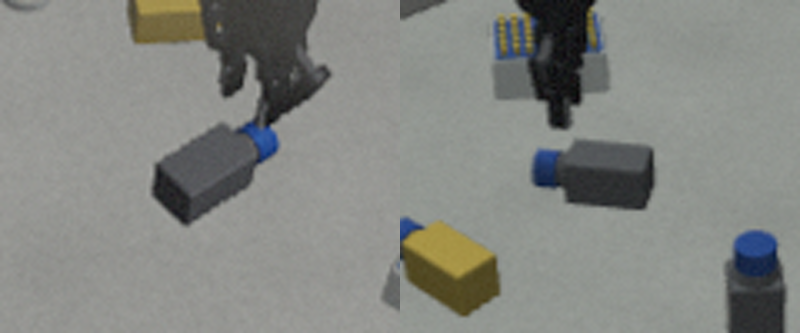

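The crop shows the bottle still lying: the light grip slid off the cap, and the bottle has not moved. I go back a little lower and grip firmly, then loosen in the air.

```bash
python3 -m inch '[0,0,0,0,0,0,0,0,0,0,0,0,2.6,0,0,0,2.6,0,3,0,2.6,0,5.2,0,2.6,0,5.2,0,2.6,0,5.2,0,2.6,0,5.2,0]' 80
python3 -m inch '[0,0,0,0,0,0,0,0,0,0,0,0,0,0,0,0,0,0,0,0,0,0,0,0,0,0,0,0]' 200
python3 -m inch '[-0.2,0,-0.9,0,-0.5,0,-1.8,0,-1.0,0,-2.7,0,-1.5,0,-3.5,0,-2.0,0,-4.2,0,-2.6,0,-4.9,0,-2.6,0,-4.9,0,-2.6,0,-4.9,0]' 200
python3 - <<'E'
from h import *
c=bot.capture("side");P=cloud(c);hs=cv2.cvtColor(c["frame"],cv2.COLOR_RGB2HSV).astype(int)
w=np.zeros(P.shape[:2],bool);w[150:205,225:280]=1
b=blob(w&(abs(hs[...,0]-115)<15)&(hs[...,1]>120)&(P[...,2]>.01));g=blob(w&(hs[...,1]<90)&(hs[...,2]<110)&(P[...,2]>.012)&(P[...,1]<.3))
print(P[b].mean(0),P[g].mean(0),np.percentile(P[g][:,2],[2,98]));cv2.imwrite("pics/l2.png",cv2.resize(c["frame"][130:230,190:310,::-1],(400,333)))
E
```

```text
t: 5.3
tcp_pos: [0.504, 0.2654, 0.0308]
tcp_rot: [[-0.931, 0.366, 0.002], [0.366, 0.931, 0.001], [-0.002, 0.002, -1.0]]
wrist_force: [-0.4, 0.6, -0.1]
width: 0.685
t: 6.0
tcp_pos: [0.502, 0.2656, 0.0316]
tcp_rot: [[-0.93, 0.367, -0.002], [0.367, 0.93, 0.001], [0.002, -0.0, -1.0]]
wrist_force: [-6.4, 0.1, 11.4]
width: 0.218
t: 6.8
tcp_pos: [0.5271, 0.2552, 0.0786]
tcp_rot: [[-0.93, 0.367, -0.0], [0.367, 0.93, 0.0], [0.0, 0.0, -1.0]]
wrist_force: [1.3, -0.3, -0.3]
width: 0.214
[0.50134031 0.25194616 0.03381927] [0.5566404  0.22372973 0.04093754] [0.01313739 0.05378406]
```

It slid off again: the pads sit above the cap's diameter. I try 6–7 mm lower, which still leaves the tips clear of the bench.

```bash
python3 -m inch '[0,0,0,0,0,0,0,0,0,0,0,0,2.6,0,0,0,2.6,0,3,0,2.6,0,5.4,0,2.6,0,5.4,0,2.6,0,5.4,0,2.6,0,5.4,0]' 80
python3 -m inch '[0,0,0,0,0,0,0,0,0,0,0,0,0,0,0,0,0,0,0,0,0,0,0,0,0,0,0,0]' 160
```

```text
t: 7.75
tcp_pos: [0.504, 0.2654, 0.0259]
tcp_rot: [[-0.931, 0.366, 0.002], [0.366, 0.931, 0.001], [-0.002, 0.002, -1.0]]
wrist_force: [0.1, 0.1, 0.6]
width: 0.686
t: 8.45
tcp_pos: [0.503, 0.2654, 0.0251]
tcp_rot: [[-0.931, 0.366, 0.001], [0.366, 0.931, 0.001], [-0.0, 0.001, -1.0]]
wrist_force: [-2.5, 1.0, 5.8]
width: 0.378
```

Run:
```python
from h import *
c=bot.capture("wrist");cv2.imwrite("pics/w2.png",cv2.resize(c["frame"][180:420,140:420,::-1],(700,600)))
```

```text
(no output)
```

View pics/w2.png

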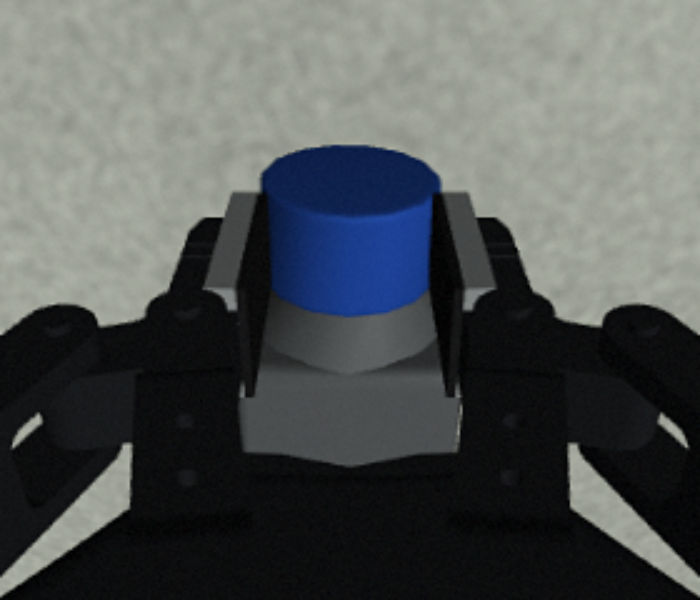

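The crop shows the pads on the cap but reaching back over the neck to the body's shoulder. I shift 6 mm towards the cap end, regrip and lift.

```bash
python3 -m inch '[0,0,0,0,0,0,0,0,0.6,0,0.1,0,0.6,0,0.1,0,0.6,0,0.1,0]' 120
python3 -m inch '[0,0,0,0,0,0,0,0,0,0,0,0,0,0,0,0,0,0,0,0]' 175
python3 -m inch '[-0.2,0,-0.9,0,-0.5,0,-1.8,0,-1.0,0,-2.7,0,-1.5,0,-3.5,0,-2.0,0,-4.2,0,-2.6,0,-4.9,0,-2.6,0,-4.9,0]'
cat > see.py <<'E'
from h import *
import sys
c=bot.capture("side");P=cloud(c);hs=cv2.cvtColor(c["frame"],cv2.COLOR_RGB2HSV).astype(int)
t=bot.sense()["tcp_pos"];u,v=proj(c,t)[0].astype(int);w=np.zeros(P.shape[:2],bool);w[v-25:v+60,u-35:u+60]=1;w&=np.linalg.norm(P-t,axis=-1)<.15
b=blob(w&(abs(hs[...,0]-115)<15)&(hs[...,1]>120)&(P[...,2]>.01));
g=blob(w&(hs[...,1]<60)&(hs[...,2]<100)&(hs[...,2]>38)&(P[...,2]>.004)&(P[...,2]<t[2]+.01))
print("cap",b.sum(),P[b].mean(0).round(3),"body",g.sum(),P[g].mean(0).round(3),np.percentile(P[g],[2,98],0).round(3).tolist())
cv2.imwrite(sys.argv[1],cv2.resize(c["frame"][v-70:v+80,u-80:u+100,::-1],(540,450)))
E
python3 see.py pics/l3.png
```

```text
t: 9.0
tcp_pos: [0.4965, 0.267, 0.0232]
tcp_rot: [[-0.931, 0.366, -0.001], [0.366, 0.931, -0.0], [0.001, -0.001, -1.0]]
wrist_force: [0.5, 0.5, -0.2]
width: 0.526
t: 9.5
tcp_pos: [0.4969, 0.2672, 0.0238]
tcp_rot: [[-0.931, 0.366, -0.001], [0.366, 0.931, 0.0], [0.001, -0.0, -1.0]]
wrist_force: [-3.1, 0.6, 4.7]
width: 0.349
t: 10.2
tcp_pos: [0.5236, 0.2577, 0.0742]
tcp_rot: [[-0.93, 0.367, 0.004], [0.367, 0.93, 0.001], [-0.003, 0.002, -1.0]]
wrist_force: [-0.1, 0.3, -1.6]
width: 0.344
cap 48 [0.529 0.241 0.082] body 265 [0.581 0.209 0.066] [[0.539, 0.192, 0.046], [0.628, 0.235, 0.083]]
```

It is lifted. I raise it to hang height and ease the grip in small steps.

```bash
python3 -m inch '[0,0,-2,0,0,0,-4,0,0,0,-4.8,0,0,0,-4.8,0]'
python3 -m inch '[0,0,0,0,0,0,0,0]' 171
python3 see.py pics/l4.png
python3 -m inch '[0,0,0,0,0,0,0,0]' 169
python3 see.py pics/l5.png
```

```text
t: 10.65
tcp_pos: [0.5222, 0.2581, 0.1217]
tcp_rot: [[-0.931, 0.366, 0.002], [0.366, 0.931, 0.001], [-0.002, 0.002, -1.0]]
wrist_force: [0.3, 0.7, -1.3]
width: 0.349
t: 10.85
tcp_pos: [0.5202, 0.2572, 0.1192]
tcp_rot: [[-0.931, 0.366, -0.002], [0.366, 0.931, -0.001], [0.002, -0.002, -1.0]]
wrist_force: [-0.3, 0.6, -2.4]
width: 0.346
cap 51 [0.526 0.241 0.127] body 288 [0.578 0.209 0.111] [[0.535, 0.191, 0.09], [0.622, 0.232, 0.129]]
t: 11.1
tcp_pos: [0.521, 0.2575, 0.1199]
tcp_rot: [[-0.931, 0.366, -0.001], [0.366, 0.931, -0.0], [0.001, -0.001, -1.0]]
wrist_force: [-0.3, 0.1, -1.4]
width: 0.348
cap 54 [0.526 0.241 0.128] body 289 [0.578 0.21  0.112] [[0.536, 0.191, 0.091], [0.626, 0.234, 0.13]]
```

View pics/l5.png

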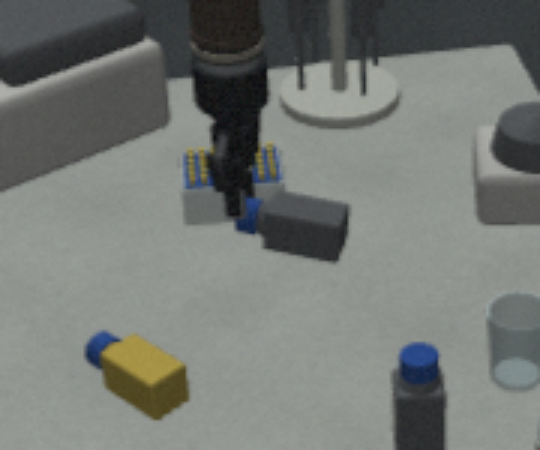

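The side crop shows the bottle held by the cap in the air at (300,222), nearly level. I keep easing.

```bash
for i in 1; do python3 -m inch '[0,0,0,0,0,0,0,0]' 167; python3 see.py pics/m1.png
python3 -m inch '[0,0,0,0,0,0,0,0]' 165; python3 see.py pics/m2.png; done | grep -v -e rot -e pos
```

```text
t: 11.35
wrist_force: [0.8, -0.9, -1.7]
width: 0.347
cap 53 [0.526 0.242 0.129] body 286 [0.577 0.209 0.112] [[0.536, 0.191, 0.091], [0.621, 0.232, 0.13]]
t: 11.6
wrist_force: [0.4, 0.2, -2.2]
width: 0.357
cap 52 [0.526 0.241 0.129] body 295 [0.579 0.209 0.112] [[0.536, 0.192, 0.091], [0.626, 0.232, 0.13]]
```

```bash
{ python3 -m inch '[0,0,0,0,0,0,0,0]' 163; python3 see.py pics/m3.png
python3 -m inch '[0,0,0,0,0,0,0,0]' 161; python3 see.py pics/m4.png
python3 -m inch '[0,0,0,0,0,0,0,0]' 160; python3 see.py pics/m5.png
python3 -m inch '[0,0,0,0,0,0,0,0]' 159; python3 see.py pics/m6.png; }| grep -v -e rot -e pos
```

```text
t: 11.85
wrist_force: [0.5, -0.0, -1.5]
width: 0.366
cap 55 [0.527 0.243 0.128] body 320 [0.58  0.21  0.112] [[0.536, 0.193, 0.087], [0.626, 0.231, 0.13]]
t: 12.1
wrist_force: [0.2, -0.1, 0.1]
width: 0.368
cap 65 [0.518 0.245 0.035] body 493 [0.573 0.217 0.037] [[0.53, 0.192, 0.007], [0.618, 0.251, 0.054]]
t: 12.35
wrist_force: [0.1, -0.7, 0.1]
width: 0.37
cap 61 [0.518 0.245 0.034] body 488 [0.573 0.218 0.036] [[0.531, 0.193, 0.007], [0.617, 0.252, 0.053]]
t: 12.6
wrist_force: [-0.6, -0.1, -0.0]
width: 0.374
cap 61 [0.518 0.245 0.034] body 487 [0.574 0.218 0.036] [[0.531, 0.192, 0.007], [0.618, 0.252, 0.052]]
```

It dropped level by 7 cm back onto the bench when the grip went from 163 to 161, so slip in the air is too abrupt. A better way is to cradle the cap from just below its diameter and raise it along the arc with the base edge staying on the bench. I re-measure first.

```bash
python3 -m inch '[0,0,-3,0,0,0,-4,0,0,0,-4,0,0,0,-4,0]' 0
cat > wtop.py <<'E'
from h import *
c=bot.capture("wrist");P=wcloud(c);s=bot.sense();z=P[...,2]
hs=cv2.cvtColor(c["frame"],cv2.COLOR_RGB2HSV).astype(int)
near=np.linalg.norm(P[...,:2]-s["tcp_pos"][:2],axis=-1)<.14
t=blob((hs[...,1]<90)&(hs[...,2]<120)&(abs(z-.049)<.004)&near)
b=blob((abs(hs[...,0]-115)<15)&(hs[...,1]>120)&(z>.01)&(z<.07)&near)
(x,y),(w,h),a=cv2.minAreaRect((P[t][:,:2]*1000).astype(np.float32));print("top",t.sum(),x,y,w,h,a,z[t].mean(),"capblob",P[b].mean(0).round(3),P[b][:,2].max())
a=np.radians(a+(90 if h>w else 0));d=np.array([np.cos(a),np.sin(a)]);d*=np.sign(d@(P[b].mean(0)[:2]-np.array([x,y])/1e3))
cap=np.array([x,y])/1e3+d*(.064+.0);R=s["tcp_rot"];e=np.r_[cap,0]-np.r_[s["tcp_pos"][:2],0]
print("axis deg",np.degrees(np.arctan2(d[1],d[0])),"tool x deg",np.degrees(np.arctan2(R[1,0],R[0,0])),"cap ctr",cap,"shift tool cm",(R.T@e*100).round(2),"tcp",s["tcp_pos"].round(4))
cv2.imwrite("pics/wt.png",c["frame"][:,:,::-1])
E
python3 wtop.py
```

```text
t: 13.05
tcp_pos: [0.5213, 0.2576, 0.1605]
tcp_rot: [[-0.931, 0.366, 0.0], [0.366, 0.931, 0.0], [-0.0, 0.0, -1.0]]
wrist_force: [0.4, -0.2, 0.4]
width: 0.996
top 4021 579.067626953125 232.47894287109375 48.237060546875 83.89633178710938 64.83728790283203 0.048652327227309264 capblob [0.521 0.259 0.038] 0.04527166798373711
axis deg 154.83728790283203 tool x deg 158.52607005840443 cap ctr [0.52114097 0.25969112] shift tool cm [ 0.05  0.23 -0.  ] tcp [0.5208 0.2574 0.1598]
```

```bash
python3 -m inch '[0.5,0.2,3,0.064,0.5,0.2,7,0.064,0.5,0.2,11,0.064,0.5,0.2,13,0.064,0.5,0.2,13.8,0.064,0.5,0.2,13.8,0.064,0.5,0.2,13.8,0.064,0.5,0.2,13.8,0.064]' 100
python3 -m inch '[0,0,0.2,0,0,0,0.4,0,0,0,0.4,0]'; python3 -m inch '[0,0,0.2,0,0,0,0.2,0,0,0,0.2,0]'
```

```text
t: 13.9
tcp_pos: [0.519, 0.2619, 0.0243]
tcp_rot: [[-0.905, 0.425, 0.003], [0.425, 0.905, 0.001], [-0.002, 0.003, -1.0]]
wrist_force: [-0.3, -0.1, -0.5]
width: 0.606
t: 14.2
tcp_pos: [0.5174, 0.2613, 0.0188]
tcp_rot: [[-0.905, 0.425, 0.0], [0.425, 0.905, 0.0], [-0.0, 0.0, -1.0]]
wrist_force: [0.7, 0.8, -1.0]
width: 0.607
t: 14.5
tcp_pos: [0.5173, 0.2612, 0.0164]
tcp_rot: [[-0.905, 0.425, -0.0], [0.425, 0.905, -0.0], [0.0, -0.0, -1.0]]
wrist_force: [0.8, 0.5, 0.6]
width: 0.605
```

```bash
python3 -m inch '[0,0,0,0,0,0,0,0,0,0,0,0,0,0,0,0]' 150; python3 -m inch '[0,0,0,0,0,0,0,0,0,0,0,0]' 163
```

```text
t: 14.9
tcp_pos: [0.5174, 0.2613, 0.0168]
tcp_rot: [[-0.905, 0.425, -0.0], [0.425, 0.905, 0.0], [0.0, -0.0, -1.0]]
wrist_force: [-1.6, -1.1, 2.4]
width: 0.419
t: 15.2
tcp_pos: [0.5172, 0.2614, 0.0169]
tcp_rot: [[-0.905, 0.425, -0.0], [0.425, 0.905, 0.0], [0.0, -0.0, -1.0]]
wrist_force: [-2.4, 0.7, 5.7]
width: 0.406
```

```bash
python3 -m inch '[0,0,0,0,0,0,0,0,-0.2,0,-0.9,0,-0.6,0,-1.8,0,-1.0,0,-2.8,0,-1.5,0,-3.7,0,-2.1,0,-4.5,0,-2.7,0,-5.2,0,-2.7,0,-5.2,0]' 156; python3 see.py pics/a1.png
```

```text
t: 16.1
tcp_pos: [0.5442, 0.2499, 0.0703]
tcp_rot: [[-0.905, 0.426, 0.004], [0.426, 0.905, 0.001], [-0.003, 0.003, -1.0]]
wrist_force: [-0.2, -0.2, -0.9]
width: 0.4
cap 40 [0.55  0.236 0.086] body 175 [0.601 0.198 0.067] [[0.561, 0.179, 0.052], [0.646, 0.217, 0.079]]
```

```bash
{ python3 -m inch '[0,0,0,0,0,0,0,0]' 154; python3 see.py pics/m3.png
python3 -m inch '[0,0,0,0,0,0,0,0]' 153; python3 see.py pics/m4.png
python3 -m inch '[0,0,0,0,0,0,0,0]' 152; python3 see.py pics/m5.png; }| grep -v -e rot -e pos
```

```text
t: 16.35
wrist_force: [0.7, 0.5, -1.8]
width: 0.401
cap 41 [0.546 0.234 0.084] body 189 [0.595 0.199 0.064] [[0.555, 0.18, 0.051], [0.639, 0.219, 0.077]]
t: 16.6
wrist_force: [0.1, -0.3, -0.6]
width: 0.402
cap 41 [0.546 0.234 0.085] body 185 [0.597 0.199 0.064] [[0.556, 0.18, 0.049], [0.639, 0.221, 0.078]]
t: 16.85
wrist_force: [0.6, 0.3, -1.6]
width: 0.411
cap 39 [0.547 0.235 0.086] body 186 [0.595 0.199 0.065] [[0.554, 0.182, 0.051], [0.639, 0.224, 0.078]]
```

```bash
{ python3 -m inch '[0,0,0,0,0,0,0,0]' 151; python3 see.py pics/m3.png
python3 -m inch '[0,0,0,0,0,0,0,0]' 150; python3 see.py pics/m4.png
python3 -m inch '[0,0,0,0,0,0,0,0]' 149; python3 see.py pics/m5.png; }| grep -v -e rot -e pos
```

```text
t: 17.1
wrist_force: [0.7, 0.7, -2.0]
width: 0.408
cap 40 [0.547 0.236 0.086] body 189 [0.595 0.199 0.065] [[0.556, 0.18, 0.051], [0.637, 0.223, 0.078]]
t: 17.35
wrist_force: [-0.4, 0.9, -2.6]
width: 0.411
cap 37 [0.547 0.234 0.086] body 194 [0.597 0.199 0.065] [[0.556, 0.182, 0.05], [0.642, 0.222, 0.078]]
t: 17.6
wrist_force: [0.8, 1.4, -1.3]
width: 0.415
cap 41 [0.547 0.235 0.087] body 180 [0.594 0.199 0.064] [[0.554, 0.18, 0.05], [0.636, 0.226, 0.078]]
```

```bash
{ python3 -m inch '[0,0,-3,0,0,0,-6,0,0,0,-6,0]' 149; python3 see.py pics/m2.png; python3 -m inch '[0,0,0,0,0,0,0,0]' 148; python3 see.py pics/m3.png
python3 -m inch '[0,0,0,0]' 147; python3 see.py pics/m4.png; }| grep -v -e rot -e pos
```

```text
t: 17.95
wrist_force: [1.3, -0.7, -1.0]
width: 0.417
cap 44 [0.55  0.236 0.15 ] body 173 [0.6   0.2   0.129] [[0.56, 0.182, 0.117], [0.646, 0.224, 0.141]]
t: 18.2
wrist_force: [0.4, 0.0, -2.2]
width: 0.422
cap 43 [0.546 0.234 0.144] body 206 [0.595 0.199 0.123] [[0.553, 0.179, 0.108], [0.645, 0.223, 0.136]]
t: 18.35
wrist_force: [0.7, 0.1, -2.4]
width: 0.425
cap 43 [0.546 0.234 0.142] body 215 [0.595 0.199 0.124] [[0.553, 0.181, 0.109], [0.643, 0.223, 0.137]]
```

```bash
{ python3 -m inch '[0,0,0,0,0,0,0,0]' 146; python3 see.py pics/m2.png; python3 -m inch '[0,0,0,0,0,0,0,0]' 145; python3 see.py pics/m3.png
python3 -m inch '[0,0,0,0,0,0,0,0]' 144; python3 see.py pics/m4.png; }| grep -v -e rot
```

```text
t: 18.6
tcp_pos: [0.5417, 0.2498, 0.1282]
wrist_force: [-0.7, -0.6, -1.8]
width: 0.427
cap 44 [0.547 0.233 0.146] body 216 [0.598 0.199 0.125] [[0.556, 0.181, 0.108], [0.643, 0.222, 0.138]]
t: 18.85
tcp_pos: [0.5425, 0.2498, 0.1289]
wrist_force: [2.3, -0.9, -2.5]
width: 0.428
cap 53 [0.545 0.237 0.136] body 492 [0.572 0.219 0.09 ] [[0.536, 0.198, 0.049], [0.611, 0.247, 0.126]]
t: 19.1
tcp_pos: [0.5421, 0.25, 0.129]
wrist_force: [0.3, 0.6, -0.0]
width: 0.438
cap 79 [0.443 0.285 0.113] body 417 [0.457 0.272 0.057] [[0.428, 0.255, 0.015], [0.488, 0.299, 0.096]]
```

At 145 the bottle swung down; at 144 it let go and appears to be upright. I look.

```bash
python3 see.py pics/m5.png
```

```text
cap 13 [0.434 0.296 0.106] body 382 [0.452 0.277 0.059] [[0.427, 0.258, 0.022], [0.483, 0.305, 0.096]]
```

View pics/m5.png

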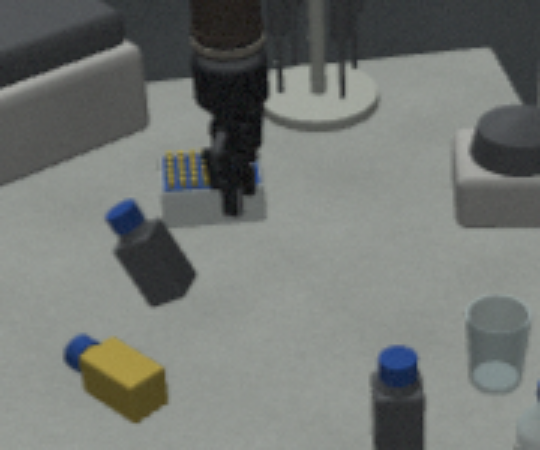

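The picture shows the bottle mid-fall, tilting towards −x after swinging through. So a count of about 145 is the swivel grip. I let it settle, re-measure, and next time tighten as soon as it swings.

```bash
python3 -m inch '[2,0,-2,0,5,0,-4,0,8,0,-5,0,8,0,-5,0,8,0,-5,0,8,0,-5,0,8,0,-5,0,8,0,-5,0,8,0,-5,0]' 0; python3 wtop.py
python3 - <<'E'
from h import *
c=bot.capture("scene");cv2.imwrite("pics/s2.png",np.hstack([cv2.resize(c["frame"][140:300,240:480,::-1],(480,320)),cv2.resize(cv2.imread("pics/wt.png"),(427,320))[:, :320]]))
E
```

```text
t: 20.1
tcp_pos: [0.4697, 0.2834, 0.178]
tcp_rot: [[-0.905, 0.426, -0.001], [0.426, 0.905, -0.0], [0.0, -0.001, -1.0]]
wrist_force: [-0.2, 0.3, 0.6]
width: 1.001
top 5093 406.6380310058594 313.74005126953125 48.05080032348633 84.19573211669922 64.60452270507812 0.04880780286923373 capblob [0.353 0.339 0.04 ] 0.04599569729426983
axis deg 154.60452270507812 tool x deg 154.8213232999438 cap ctr [0.34882241 0.34118734] shift tool cm [13.39  0.08  0.  ] tcp [0.4697 0.2835 0.1782]
```

View pics/s2.png

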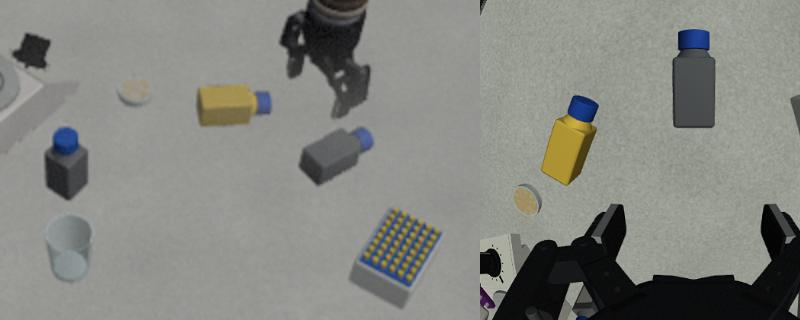

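The bottle lies again on a flat side, cap towards the robot, with the same yaw; nothing else has moved. I regrip.

```bash
python3 -m inch '[5,0,0,0,9.5,0.1,0,0,13.9,0.1,2,0,13.9,0.1,6,0,13.9,0.1,10,0,13.9,0.1,13,0,13.9,0.1,15,0,13.9,0.1,16.1,0,13.9,0.1,16.1,0,13.9,0.1,16.1,0,13.9,0.1,16.1,0]' 100
python3 -m inch '[0,0,0,0,0,0,0,0,0,0,0,0,0,0,0,0]' 158
python3 -m inch '[0,0,-3,0,0,0,-6,0,0,0,-9,0,0,0,-11.5,0,0,0,-11.5,0]' 158;  python3 see.py pics/n1.png
python3 -m inch '[0,0,0,0,0,0,0,0]' 149;python3 see.py pics/n1.png; python3 -m inch '[0,0,0,0]' 147;python3 see.py pics/n1.png
```

```text
t: 21.3
tcp_pos: [0.3453, 0.3447, 0.0189]
tcp_rot: [[-0.905, 0.425, 0.002], [0.425, 0.905, 0.002], [-0.001, 0.003, -1.0]]
wrist_force: [0.0, -0.1, -0.2]
width: 0.609
t: 21.7
tcp_pos: [0.3444, 0.3446, 0.0189]
tcp_rot: [[-0.905, 0.425, 0.001], [0.425, 0.905, 0.002], [-0.0, 0.002, -1.0]]
wrist_force: [-1.9, 0.2, 5.9]
width: 0.391
t: 22.2
tcp_pos: [0.3467, 0.3459, 0.1364]
tcp_rot: [[-0.905, 0.425, 0.007], [0.425, 0.905, 0.006], [-0.004, 0.008, -1.0]]
wrist_force: [1.2, -0.5, -1.5]
width: 0.39
cap 51 [0.352 0.331 0.15 ] body 208 [0.405 0.293 0.131] [[0.362, 0.274, 0.115], [0.451, 0.314, 0.144]]
t: 22.45
tcp_pos: [0.343, 0.3427, 0.1309]
tcp_rot: [[-0.905, 0.425, -0.002], [0.425, 0.905, -0.002], [0.001, -0.003, -1.0]]
wrist_force: [-0.8, -0.4, -0.3]
width: 0.417
cap 55 [0.347 0.327 0.135] body 507 [0.386 0.305 0.1  ] [[0.347, 0.281, 0.061], [0.427, 0.335, 0.13]]
t: 22.6
tcp_pos: [0.3435, 0.3433, 0.1315]
tcp_rot: [[-0.905, 0.425, -0.002], [0.425, 0.905, -0.001], [0.001, -0.002, -1.0]]
wrist_force: [0.8, -0.0, 0.3]
width: 0.425
cap 60 [0.307 0.34  0.083] body 495 [0.352 0.318 0.054] [[0.312, 0.295, 0.015], [0.394, 0.351, 0.083]]
```

It swung to about 40° at 149 and then let go at 147. I will tighten straight after the swing next time. I re-measure.

```bash
python3 -m inch '[0,0,-2,0,0,0,-4,0,0,0,-4,0,0,0,-4,0,0,0,-4,0,0,0,-4,0]' 0; python3 wtop.py; python3 see.py pics/n2.png
```

```text
t: 23.25
tcp_pos: [0.3433, 0.3431, 0.1713]
tcp_rot: [[-0.905, 0.425, -0.002], [0.425, 0.905, -0.002], [0.001, -0.002, -1.0]]
wrist_force: [-0.7, 0.4, -0.3]
width: 1.0
top 4851 334.5840759277344 344.1297607421875 48.19304275512695 83.508056640625 65.15444946289062 0.04869664241710872 capblob [0.28 0.37 0.04] 0.045720140283870725
axis deg 155.15444946289062 tool x deg 154.8557140394972 cap ctr [0.27650768 0.37102087] shift tool cm [ 7.23 -0.32  0.01] tcp [0.3434 0.3432 0.1714]
cap 17 [0.279 0.361 0.043] body 321 [0.333 0.33  0.044] [[0.29, 0.304, 0.027], [0.374, 0.363, 0.054]]
```

```bash
python3 -m inch '[4.5,-0.3,0,0,7.7,-0.3,2,0,7.7,-0.3,6,0,7.7,-0.3,10,0,7.7,-0.3,13,0,7.7,-0.3,15,0,7.7,-0.3,15.7,0,7.7,-0.3,15.7,0,7.7,-0.3,15.7,0]' 100
python3 -m inch '[0,0,0,0,0,0,0,0,0,0,0,0,0,0,0,0]' 158
python3 -m inch '[0,0,-3,0,0,0,-6,0,-3,0,-9,0,-6,0,-11,0,-9,0,-11,0,-9,0,-11,0,-9,0,-11,0]' 158;  python3 see.py pics/n1.png
python3 -m inch '[0,0,0,0]' 151;python3 see.py pics/n1.png; python3 -m inch '[0,0,0,0]' 150;python3 see.py pics/n1.png
```

```text
t: 24.25
tcp_pos: [0.2737, 0.3744, 0.0163]
tcp_rot: [[-0.905, 0.425, 0.001], [0.425, 0.905, 0.001], [-0.0, 0.001, -1.0]]
wrist_force: [-0.8, 1.0, 1.2]
width: 0.603
t: 24.65
tcp_pos: [0.2736, 0.3749, 0.0171]
tcp_rot: [[-0.905, 0.425, 0.001], [0.425, 0.905, 0.002], [-0.0, 0.002, -1.0]]
wrist_force: [-1.7, 0.9, 5.7]
width: 0.405
t: 25.35
tcp_pos: [0.3546, 0.335, 0.1257]
tcp_rot: [[-0.904, 0.427, -0.0], [0.427, 0.904, 0.0], [0.0, -0.0, -1.0]]
wrist_force: [0.0, -0.1, -2.0]
width: 0.402
cap 39 [0.359 0.321 0.142] body 187 [0.41  0.282 0.122] [[0.369, 0.265, 0.107], [0.453, 0.303, 0.134]]
t: 25.5
tcp_pos: [0.3532, 0.3352, 0.1249]
tcp_rot: [[-0.906, 0.424, -0.002], [0.424, 0.906, -0.001], [0.001, -0.002, -1.0]]
wrist_force: [-1.0, -0.3, -2.0]
width: 0.414
cap 45 [0.358 0.322 0.141] body 200 [0.41  0.283 0.122] [[0.365, 0.263, 0.107], [0.457, 0.305, 0.134]]
t: 25.65
tcp_pos: [0.3535, 0.3356, 0.1251]
tcp_rot: [[-0.906, 0.424, -0.001], [0.424, 0.906, -0.001], [0.001, -0.001, -1.0]]
wrist_force: [0.4, -1.0, -2.1]
width: 0.416
cap 42 [0.358 0.322 0.143] body 195 [0.41  0.283 0.121] [[0.368, 0.265, 0.107], [0.457, 0.303, 0.135]]
```

```bash
python3 -m inch '[0,0,0,0]' 147 | grep width; python3 -m inch '[0,0,0,0]' 146|grep width;python3 see.py pics/n1.png; python3 -m inch '[0,0,0,0]' 145|grep width; python3 -m inch '[0,0,0,0]' 152|grep width; python3 see.py pics/n1.png
```

```text
width: 0.424
width: 0.429
cap 46 [0.359 0.322 0.142] body 233 [0.412 0.284 0.119] [[0.368, 0.265, 0.103], [0.456, 0.305, 0.135]]
width: 0.432
width: 0.406
cap 60 [0.332 0.328 0.127] body 340 [0.315 0.333 0.073] [[0.284, 0.315, 0.027], [0.349, 0.357, 0.111]]
```

```bash
python3 see.py pics/n3.png
python3 - <<'E'
from station import bot;s=bot.sense();print(s["wrist_force"],s["width"])
E
```

```text
cap 99 [0.321 0.343 0.099] body 306 [0.277 0.347 0.061] [[0.24, 0.332, 0.023], [0.313, 0.365, 0.095]]
[-0.16282186  0.39774079  0.35130911] 0.40314426351675453
```

View pics/n3.png

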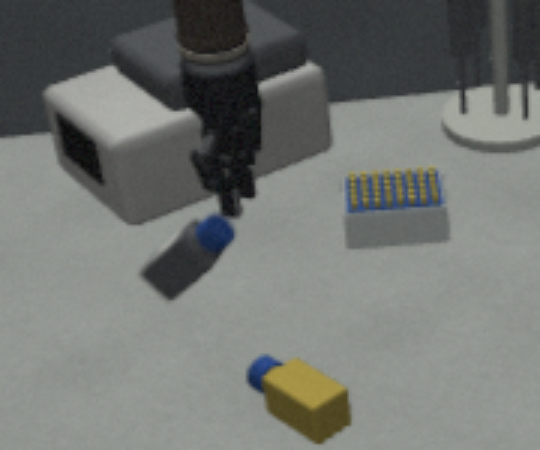

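It swung right through and slid out, so free swinging is too lively. Next time I ease the grip low, with the base edge caught by the bench. I settle and re-measure.

```bash
python3 -m inch '[0,0,-2,0,-3,0,-5,0,-3,0,-7,0,-3,0,-7,0,-3,0,-7,0,-3,0,-7,0]' 0
python3 - <<'E'
from h import *
for n in("wrist","side"):
    c=bot.capture(n);P=wcloud(c) if n=="wrist" else cloud(c);z=P[...,2];s=bot.sense()
    hs=cv2.cvtColor(c["frame"],cv2.COLOR_RGB2HSV).astype(int);near=(P[...,0]>.05)&(P[...,0]<.5)&(P[...,1]>.22)&(P[...,1]<.65)
    t=blob((hs[...,1]<90)&(hs[...,2]<120)&(hs[...,2]>35)&(z>.01)&(z<.053)&near);b=blob((abs(hs[...,0]-115)<15)&(hs[...,1]>120)&(z>.005)&(z<.12)&near)
    print(n,s["tcp_pos"].round(3),"grey",t.sum(),P[t].mean(0).round(3),np.percentile(P[t],[2,98],0).round(3).tolist(),"cap",b.sum(),P[b].mean(0).round(3),np.percentile(P[b],[2,98],0).round(3).tolist())
    q=t&(abs(z-.049)<.004)
    if q.sum()>50:print(cv2.minAreaRect((P[q][:,:2]*1000).astype(np.float32)),q.sum())
E
```

```text
t: 26.85
tcp_pos: [0.3805, 0.3223, 0.1943]
tcp_rot: [[-0.905, 0.425, -0.002], [0.425, 0.905, -0.001], [0.001, -0.002, -1.0]]
wrist_force: [0.1, -0.4, -1.1]
width: 1.005
wrist [0.38  0.322 0.194] grey 2976 [0.348 0.593 0.034] [[0.264, 0.547, 0.013], [0.447, 0.647, 0.052]] cap 918 [0.3   0.357 0.04 ] [[0.285, 0.339, 0.029], [0.314, 0.374, 0.045]]
((358.9676513671875, 598.5792846679688), (212.69264221191406, 3.1503639221191406), 28.737199783325195) 652
side [0.38  0.322 0.194] grey 736 [0.301 0.582 0.032] [[0.153, 0.524, 0.011], [0.441, 0.647, 0.052]] cap 93 [0.297 0.346 0.032] [[0.281, 0.334, 0.014], [0.311, 0.361, 0.046]]
((306.85137939453125, 582.5770263671875), (301.8962097167969, 109.19322204589844), 5.031773567199707) 124
```

Run:
```python
from h import *
c=bot.capture("wrist");P=wcloud(c);z=P[...,2];s=bot.sense()
hs=cv2.cvtColor(c["frame"],cv2.COLOR_RGB2HSV).astype(int)
near=np.linalg.norm(P[...,:2]-[.3,.357],axis=-1)<.14
b=blob((abs(hs[...,0]-115)<15)&(hs[...,1]>120)&(z>.01)&near);q=blob((hs[...,1]<90)&(hs[...,2]<120)&(abs(z-.049)<.004)&near)
(x,y),(w,h),a=cv2.minAreaRect((P[q][:,:2]*1000).astype(np.float32));a=np.radians(a+(90 if h>w else 0));d=np.array([np.cos(a),np.sin(a)]);d*=np.sign(d@(P[b].mean(0)[:2]-np.array([x,y])/1e3))
cap=np.array([x,y])/1e3+.064*d;R=s["tcp_rot"]
print(q.sum(),x,y,w,h,np.degrees(np.arctan2(d[1],d[0])),"cap",cap,P[b].mean(0),"tool shift cm",R.T@(np.r_[cap,0]-np.r_[s["tcp_pos"][:2],0])*100,s["qpos"].round(2))
```

```text
2103 249.6666259765625 383.4250793457031 48.294368743896484 77.77252197265625 -27.795642852783196 cap [0.30628208 0.35358064] [0.29966923 0.35693551 0.040749  ] tool shift cm [ 8.05555933 -0.3228531   0.01178924] [ 0.62  0.1   1.95  0.    1.09 -0.52]
```

```bash
python3 -m inch '[4,-0.3,2,0.046,7.8,-0.3,5,0.046,7.8,-0.3,9,0.046,7.8,-0.3,13,0.046,7.8,-0.3,16,0.046,7.8,-0.3,17.5,0.046,7.8,-0.3,17.8,0.046,7.8,-0.3,17.8,0.046,7.8,-0.3,17.8,0.046]' 100
python3 -m inch '[0,0,0,0,0,0,0,0,0,0,0,0,0,0,0,0]' 158
python3 -m inch '[0,0,-3,0,0,0,-5,0,-4,0,-5,0,-8,0,-5,0,-12,0,-5,0,-12,0,-5,0,-12,0,-5,0]' 158;  python3 see.py pics/n1.png
python3 -m inch '[0,0,0,0]' 150|grep width;python3 -m inch '[0,0,0,0]' 148|grep width; python3 -m inch '[0,0,0,0]' 147|grep width;python3 see.py pics/n1.png
```

```text
t: 27.9
tcp_pos: [0.3105, 0.3539, 0.0184]
tcp_rot: [[-0.885, 0.466, 0.001], [0.466, 0.885, 0.001], [-0.001, 0.002, -1.0]]
wrist_force: [-0.1, 1.4, -0.5]
width: 0.609
t: 28.3
tcp_pos: [0.3111, 0.3537, 0.0188]
tcp_rot: [[-0.885, 0.466, 0.003], [0.466, 0.885, 0.001], [-0.002, 0.002, -1.0]]
wrist_force: [2.0, -2.9, 5.6]
width: 0.392
t: 29.0
tcp_pos: [0.4161, 0.2967, 0.0674]
tcp_rot: [[-0.884, 0.468, -0.001], [0.468, 0.884, 0.0], [0.001, -0.0, -1.0]]
wrist_force: [-0.0, -0.3, -2.7]
width: 0.393
cap 34 [0.356 0.17  0.041] body 206 [0.343 0.306 0.061] [[0.306, 0.287, 0.04], [0.383, 0.325, 0.077]]
width: 0.41
width: 0.424
width: 0.421
cap 88 [0.422 0.282 0.032] body 355 [0.366 0.299 0.032] [[0.325, 0.279, 0.005], [0.409, 0.336, 0.052]]
```

It is lying again: at TCP 0.0188 the pads still ride above the cap's diameter. I go straight down, lower this time, to cradle it.

```bash
python3 -m inch '[0,0,0,0,0,0,0,0,0,0,0,0,0,0,3,0,0,0,5,0,0,0,5.2,0,0,0,5.2,0,0,0,5.2,0]' 100
python3 -m inch '[0,0,0.2,0,0,0,0.4,0,0,0,0.4,0]'
python3 -m inch '[0,0,0,0,0,0,0,0,0,0,0,0,0,0,0,0]' 148
```

```text
t: 30.2
tcp_pos: [0.4168, 0.2978, 0.0165]
tcp_rot: [[-0.885, 0.466, 0.001], [0.466, 0.885, 0.001], [-0.001, 0.001, -1.0]]
wrist_force: [0.3, 0.2, -1.0]
width: 0.61
t: 30.5
tcp_pos: [0.4161, 0.2974, 0.0118]
tcp_rot: [[-0.885, 0.466, 0.0], [0.466, 0.885, 0.0], [-0.0, 0.0, -1.0]]
wrist_force: [0.6, -0.1, -0.7]
width: 0.608
t: 30.9
tcp_pos: [0.4163, 0.2974, 0.0123]
tcp_rot: [[-0.885, 0.466, 0.001], [0.466, 0.885, 0.0], [-0.0, 0.0, -1.0]]
wrist_force: [-1.1, -1.8, 5.3]
width: 0.477
```

```bash
python3 -m inch '[0,0,0,0,0,0,0,0,0.2,0,-0.9,0,0.6,0,-1.8,0,1.0,0,-2.8,0,1.5,0,-3.7,0,2.1,0,-4.5,0,2.7,0,-5.2,0,2.7,0,-5.2,0]' 138; python3 see.py pics/n4.png
```

```text
t: 31.8
tcp_pos: [0.3919, 0.3107, 0.0647]
tcp_rot: [[-0.885, 0.465, 0.001], [0.465, 0.885, 0.001], [-0.001, 0.002, -1.0]]
wrist_force: [0.3, -0.1, -0.9]
width: 0.47
cap 82 [0.402 0.3   0.085] body 114 [0.337 0.312 0.065] [[0.3, 0.294, 0.055], [0.375, 0.33, 0.074]]
```

```bash
for i in 1; do python3 -m inch '[0,0,0,0]' 136|grep width; python3 see.py pics/n4.png; python3 -m inch '[0,0,0,0]' 135|grep width; python3 see.py pics/n5.png;python3 -m inch '[0,0,0,0]' 134|grep width; python3 see.py pics/n6.png; done
```

```text
width: 0.471
cap 82 [0.402 0.299 0.084] body 107 [0.336 0.311 0.064] [[0.299, 0.293, 0.052], [0.372, 0.33, 0.073]]
width: 0.472
cap 82 [0.402 0.298 0.083] body 107 [0.336 0.312 0.062] [[0.3, 0.293, 0.051], [0.372, 0.33, 0.073]]
width: 0.478
cap 81 [0.402 0.299 0.084] body 113 [0.335 0.311 0.064] [[0.3, 0.294, 0.053], [0.372, 0.332, 0.073]]
```

```bash
for i in 1; do python3 -m inch '[0,0,0,0]' 133|grep width; python3 see.py pics/n4.png; python3 -m inch '[0,0,0,0]' 132|grep width; python3 see.py pics/n5.png; done; python3 -m inch '[0,0,0,0]' 131|grep width; python3 see.py pics/n6.png
```

```text
width: 0.481
cap 82 [0.402 0.299 0.084] body 117 [0.335 0.313 0.063] [[0.301, 0.293, 0.05], [0.373, 0.33, 0.073]]
width: 0.486
cap 84 [0.402 0.299 0.084] body 116 [0.336 0.311 0.064] [[0.3, 0.292, 0.053], [0.373, 0.33, 0.073]]
width: 0.49
cap 85 [0.402 0.3   0.084] body 112 [0.336 0.312 0.063] [[0.302, 0.293, 0.05], [0.374, 0.329, 0.073]]
```

```bash
for i in 1; do python3 -m inch '[0,0,0,0]' 130|grep width; python3 see.py pics/n4.png; python3 -m inch '[0,0,0,0]' 129|grep width; python3 see.py pics/n5.png; done; python3 -m inch '[0,0,0,0]' 128|grep -e width -e t:; python3 see.py pics/n6.png
```

```text
width: 0.492
cap 86 [0.402 0.299 0.085] body 110 [0.336 0.311 0.064] [[0.3, 0.293, 0.053], [0.373, 0.329, 0.073]]
width: 0.496
cap 83 [0.402 0.299 0.084] body 111 [0.335 0.311 0.064] [[0.3, 0.295, 0.053], [0.372, 0.328, 0.073]]
t: 33.15
tcp_rot: [[-0.885, 0.466, 0.0], [0.466, 0.885, 0.0], [-0.0, 0.0, -1.0]]
width: 0.499
cap 85 [0.401 0.299 0.085] body 112 [0.336 0.311 0.063] [[0.3, 0.294, 0.053], [0.373, 0.327, 0.073]]
```

```bash
python3 -m inch '[0,0,0,0]' 127|grep width; python3 see.py pics/n4.png; python3 -m inch '[0,0,0,0]' 126|grep width; python3 see.py pics/n5.png;  python3 -m inch '[0,0,0,0]' 125|grep width; python3 see.py pics/n6.png;python3 -m inch '[0,0,0,0]' 124|grep width; python3 see.py pics/n7.png
```

```text
width: 0.503
cap 86 [0.401 0.3   0.084] body 112 [0.335 0.312 0.063] [[0.301, 0.293, 0.054], [0.373, 0.33, 0.073]]
width: 0.506
cap 86 [0.401 0.301 0.08 ] body 170 [0.334 0.316 0.06 ] [[0.301, 0.293, 0.042], [0.375, 0.337, 0.073]]
width: 0.511
cap 98 [0.399 0.296 0.032] body 317 [0.345 0.322 0.032] [[0.307, 0.297, 0.006], [0.389, 0.366, 0.052]]
width: 0.514
cap 96 [0.399 0.296 0.032] body 313 [0.346 0.321 0.033] [[0.307, 0.298, 0.006], [0.389, 0.363, 0.053]]
```

It let go between 126 and 125, and at 126 it was just starting to rotate, so at this depth 126 is the swivel grip. I regrip slightly lower (TCP 0.010), lift a little along the arc, then use 126 with the bench catching the base.

```bash
python3 -m inch '[0,0,2.5,0,0,0,5,0,0,0,5.5,0,0,0,5.5,0,0,0,5.5,0]' 100
python3 -m inch '[0,0,0,0,0,0,0,0,0,0,0,0]' 130
python3 -m inch '[0.2,0,-0.9,0,0.6,0,-1.8,0,1.0,0,-2.8,0,1.5,0,-3.7,0,1.5,0,-3.7,0]' 127; python3 see.py pics/n4.png;  python3 -m inch '[0,0,0,0,0,0,0,0]' 126|grep -e width -e pos; python3 see.py pics/n5.png
```

```text
t: 34.3
tcp_pos: [0.3924, 0.31, 0.0091]
tcp_rot: [[-0.885, 0.466, 0.0], [0.466, 0.885, 0.0], [-0.0, 0.0, -1.0]]
wrist_force: [-0.6, -0.2, 0.0]
width: 0.607
t: 34.6
tcp_pos: [0.3931, 0.3105, 0.01]
tcp_rot: [[-0.885, 0.466, 0.002], [0.466, 0.885, 0.001], [-0.001, 0.002, -1.0]]
wrist_force: [-0.5, 0.4, 6.0]
width: 0.523
t: 35.1
tcp_pos: [0.3791, 0.3179, 0.0472]
tcp_rot: [[-0.885, 0.465, 0.002], [0.465, 0.885, 0.002], [-0.001, 0.003, -1.0]]
wrist_force: [1.0, -0.2, -1.9]
width: 0.524
cap 80 [0.387 0.301 0.069] body 84 [0.325 0.326 0.048] [[0.291, 0.298, 0.038], [0.363, 0.352, 0.056]]
tcp_pos: [0.3785, 0.3166, 0.0452]
width: 0.523
cap 80 [0.386 0.299 0.067] body 81 [0.323 0.325 0.046] [[0.293, 0.303, 0.036], [0.354, 0.351, 0.054]]
```

```bash
python3 -m inch '[0,0,0,0]' 123|grep -e width; python3 see.py pics/n5.png;python3 -m inch '[0,0,0,0]' 121|grep -e width; python3 see.py pics/n6.png; python3 -m inch '[0,0,0,0]' 120|grep -e width; python3 see.py pics/n7.png; python3 -m inch '[0,0,0,0]' 119|grep -e width; python3 see.py pics/n7.png
```

```text
width: 0.52
cap 79 [0.386 0.3   0.067] body 80 [0.323 0.325 0.046] [[0.292, 0.3, 0.038], [0.354, 0.347, 0.055]]
width: 0.529
cap 81 [0.386 0.3   0.067] body 82 [0.323 0.326 0.046] [[0.292, 0.301, 0.034], [0.355, 0.351, 0.055]]
width: 0.536
cap 77 [0.387 0.3   0.068] body 82 [0.323 0.326 0.047] [[0.291, 0.3, 0.037], [0.356, 0.355, 0.055]]
width: 0.529
cap 81 [0.387 0.3   0.067] body 83 [0.323 0.327 0.047] [[0.291, 0.301, 0.037], [0.356, 0.354, 0.054]]
```

```bash
python3 -m inch '[0,0,0,0]' 118|grep -e width; python3 see.py pics/n5.png;python3 -m inch '[0,0,0,0]' 117|grep -e width; python3 see.py pics/n6.png; python3 -m inch '[0,0,0,0]' 116|grep -e width; python3 see.py pics/n7.png
```

```text
width: 0.539
cap 83 [0.386 0.301 0.067] body 78 [0.324 0.327 0.045] [[0.292, 0.304, 0.036], [0.356, 0.354, 0.055]]
width: 0.54
cap 72 [0.384 0.304 0.051] body 247 [0.318 0.321 0.037] [[0.283, 0.299, 0.013], [0.361, 0.358, 0.055]]
width: 0.544
cap 90 [0.38  0.303 0.031] body 317 [0.32  0.317 0.031] [[0.281, 0.299, 0.006], [0.362, 0.352, 0.053]]
```

The cap's contact width keeps growing as I go deeper (0.35→0.54), so the pads are still gripping above its diameter. I go deeper while watching the force, to get under it.

```bash
python3 -m inch '[0,0,0,0,0,0,2,0,0,0,4.1,0,0,0,4.1,0,0,0,4.1,0]' 90
python3 -m inch '[0,0,0.3,0,0,0,0.3,0]'|grep -v rot;  python3 wtop.py
```

```text
t: 36.95
tcp_pos: [0.3785, 0.3166, 0.0044]
tcp_rot: [[-0.885, 0.466, -0.001], [0.466, 0.885, -0.001], [0.001, -0.001, -1.0]]
wrist_force: [0.3, -0.6, -0.1]
width: 0.648
t: 37.15
tcp_pos: [0.3794, 0.3172, 0.0022]
wrist_force: [-0.1, 0.0, -0.4]
width: 0.646
top 16845 328.2329406738281 338.06402587890625 47.93935012817383 84.94409942626953 65.86795806884766 0.04869346489719706 capblob [0.382 0.315 0.04 ] 0.04770989189222544
axis deg -24.132041931152354 tool x deg 152.22502112488064 cap ctr [0.3866397  0.31189821] shift tool cm [-0.89 -0.13  0.  ] tcp [0.3794 0.3173 0.0023]
```

Run:
```python
from h import *
a=cv2.imread("pics/wt.png")[180:420,140:420]
c=bot.capture("side");u,v=proj(c,bot.sense()["tcp_pos"])[0].astype(int)
s=c["frame"][v-30:v+30,u-50:u+20,::-1]
cv2.imwrite("pics/w4.png",np.hstack([cv2.resize(a,(420,360)),cv2.resize(s,(380,360),interpolation=2)]))
```

```text
(no output)
```

View pics/w4.png

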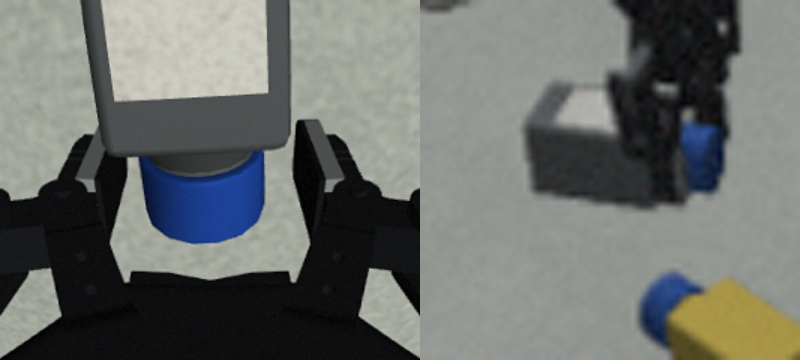

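The picture shows that the fingers now straddle the joint between cap and body: the pads reach the body's corner, so the recent wide grips (~48 mm) were on the body's shoulder, not on the cap. The shift needed is about 12 mm towards the cap end. I also tidy the yaw, then close deep on the cap alone.

```bash
python3 -m inch '[-1.2,-0.1,-0.3,-0.064,-1.2,-0.1,-0.3,-0.064,-1.2,-0.1,-0.3,-0.064]' 90
python3 -m inch '[0,0,0,0,0,0,0,0,0,0,0,0]' 135;python3 -m inch '[0,0,0,0,0,0,0,0]' 150
```

```text
t: 37.55
tcp_pos: [0.3893, 0.3106, 0.0049]
tcp_rot: [[-0.912, 0.41, 0.001], [0.41, 0.912, 0.001], [-0.0, 0.001, -1.0]]
wrist_force: [-0.3, 0.1, 0.4]
width: 0.647
t: 37.85
tcp_pos: [0.3886, 0.3104, 0.0045]
tcp_rot: [[-0.913, 0.409, -0.0], [0.409, 0.913, -0.0], [0.0, -0.0, -1.0]]
wrist_force: [-0.5, 0.7, 0.4]
width: 0.476
t: 38.05
tcp_pos: [0.3887, 0.3104, 0.0047]
tcp_rot: [[-0.913, 0.408, -0.0], [0.408, 0.913, -0.0], [0.0, -0.0, -1.0]]
wrist_force: [-1.5, -0.8, 1.6]
width: 0.421
```

Now it is a clean contact on the cap (0.42 ≈ 38 mm). I take the arc slowly with a light grip.

```bash
python3 -m inch '[0,0,0,0,0.2,0,-0.9,0,0.6,0,-1.8,0,1.0,0,-2.8,0,1.5,0,-3.7,0,1.5,0,-3.7,0]' 148; python3 see.py pics/n4.png;  python3 -m inch '[0,0,0,0]' 147|grep -e width; python3 see.py pics/n5.png
```

```text
t: 38.65
tcp_pos: [0.3757, 0.3176, 0.0433]
tcp_rot: [[-0.913, 0.408, 0.002], [0.408, 0.913, 0.002], [-0.002, 0.003, -1.0]]
wrist_force: [0.3, -0.5, -1.5]
width: 0.422
cap 22 [0.38  0.321 0.069] body 62 [0.305 0.323 0.046] [[0.268, 0.309, 0.038], [0.342, 0.341, 0.052]]
width: 0.426
cap 24 [0.38  0.319 0.067] body 72 [0.305 0.322 0.045] [[0.268, 0.306, 0.035], [0.344, 0.342, 0.051]]
```

```bash
python3 -m inch '[0,0,0,0]' 145|grep -e width; python3 see.py pics/n5.png;python3 -m inch '[0,0,0,0]' 144|grep -e width; python3 see.py pics/n6.png; python3 -m inch '[0,0,0,0]' 143|grep -e width; python3 see.py pics/n7.png
```

```text
width: 0.432
cap 26 [0.38  0.32  0.067] body 75 [0.307 0.322 0.044] [[0.269, 0.306, 0.035], [0.345, 0.341, 0.051]]
width: 0.439
cap 26 [0.379 0.319 0.066] body 74 [0.304 0.321 0.045] [[0.268, 0.307, 0.036], [0.343, 0.341, 0.051]]
width: 0.438
cap 30 [0.379 0.319 0.064] body 104 [0.304 0.322 0.041] [[0.27, 0.305, 0.029], [0.345, 0.341, 0.05]]
```

```bash
python3 -m inch '[0,0,0,0]' 143|grep -e width; python3 see.py pics/n5.png; python3 -m inch '[0.5,0,-0.8,0,1.2,0,-1.5,0,1.2,0,-1.5,0]'|grep -e width -e pos; python3 see.py pics/n6.png
```

```text
width: 0.439
cap 33 [0.38  0.319 0.063] body 206 [0.306 0.321 0.035] [[0.271, 0.303, 0.01], [0.35, 0.342, 0.051]]
tcp_pos: [0.3642, 0.3223, 0.0578]
width: 0.439
cap 39 [0.37  0.323 0.079] body 258 [0.303 0.323 0.043] [[0.266, 0.308, 0.011], [0.346, 0.343, 0.066]]
```

It works: the base stays on the bench and the cap rises. I carry on round the arc.

```bash
python3 -m inch '[0.7,0,-0.7,0,1.4,0,-1.4,0,2.2,0,-2.0,0,3.1,0,-2.5,0,4.0,0,-2.9,0,4.0,0,-2.9,0]'|grep -e width -e pos -e for; python3 see.py pics/n6.png
```

```text
tcp_pos: [0.3268, 0.3383, 0.0861]
wrist_force: [-0.1, -0.0, -1.8]
width: 0.441
cap 42 [0.332 0.338 0.108] body 275 [0.27  0.338 0.068] [[0.233, 0.321, 0.033], [0.312, 0.354, 0.094]]
```

```bash
python3 -m inch '[0,0,0,0]' 142|grep -e width; python3 see.py pics/n6.png; python3 -m inch '[0,0,0,0]' 142|grep -e width; python3 see.py pics/n6.png
```

```text
width: 0.443
cap 46 [0.333 0.337 0.106] body 308 [0.284 0.331 0.059] [[0.248, 0.316, 0.018], [0.323, 0.349, 0.094]]
width: 0.443
cap 49 [0.334 0.335 0.107] body 325 [0.29  0.33  0.056] [[0.255, 0.316, 0.013], [0.327, 0.349, 0.094]]
```

```bash
python3 -m inch '[0.8,0,-0.2,0,1.6,0,-0.4,0,2.4,0,-0.5,0,2.4,0,-0.5,0]'|grep -e width -e pos -e for; python3 see.py pics/n6.png
```

```text
tcp_pos: [0.3049, 0.3481, 0.0908]
wrist_force: [-0.4, -0.4, 1.3]
width: 0.445
cap 59 [0.311 0.345 0.111] body 357 [0.281 0.337 0.055] [[0.249, 0.323, 0.007], [0.315, 0.363, 0.093]]
```

```bash
python3 -m inch '[0.8,0,-0.1,0,1.6,0,-0.1,0,2.4,0,0,0,2.4,0,0,0]'|grep -e width -e pos -e for; python3 see.py pics/n6.png
```

```text
tcp_pos: [0.2829, 0.3578, 0.0905]
wrist_force: [0.1, 0.2, 0.5]
width: 0.447
cap 56 [0.289 0.353 0.112] body 388 [0.273 0.342 0.053] [[0.245, 0.327, 0.008], [0.302, 0.368, 0.091]]
```

```bash
python3 -m inch '[0.6,0,0.1,0,1.2,0,0.2,0,1.2,0,0.2,0]'|grep -e width -e pos -e for; python3 see.py pics/n6.png
```

```text
tcp_pos: [0.2725, 0.3623, 0.0883]
wrist_force: [1.2, -0.1, -0.5]
width: 0.444
cap 56 [0.279 0.357 0.111] body 407 [0.269 0.344 0.052] [[0.241, 0.329, 0.007], [0.297, 0.369, 0.09]]
```

Within about 6° of upright, so I let it settle flat, then regrip firmly.

```bash
python3 -m inch '[0,0,0,0,0,0,0,0,0,0,0,0,0,0,0,0]' 120|grep -e t: -e width -e pos -e for; python3 see.py pics/n6.png
python3 - <<'E'
from h import *
c=bot.capture("scene");P=cloud(c);hs=cv2.cvtColor(c["frame"],cv2.COLOR_RGB2HSV).astype(int);z=P[...,2]
near=np.linalg.norm(P[...,:2]-[.27,.36],axis=-1)<.08
b=(abs(hs[...,0]-115)<15)&(hs[...,1]>120)&(z>.09)&near
print(b.sum(),P[b].mean(0) if b.any() else 0);s=bot.sense();print(s["t"],s["qpos"].round(2))
E
```

```text
t: 42.4
tcp_pos: [0.2732, 0.3622, 0.0886]
tcp_rot: [[-0.913, 0.409, 0.0], [0.409, 0.913, -0.0], [-0.0, 0.0, -1.0]]
wrist_force: [1.3, 0.1, 0.5]
width: 0.531
cap 63 [0.278 0.355 0.111] body 400 [0.27  0.344 0.051] [[0.241, 0.329, 0.007], [0.298, 0.37, 0.09]]
78 [0.27822458 0.36080325 0.15563109]
42.5 [ 0.83  0.17  2.13 -0.    0.85 -0.32]
```

Standing on its base. Firm grip on the cap, then lift and carry to above the plate.

```bash
python3 -m inch '[0,0,0,0,0,0,0,0,0,0,0,0,0,0,-1,0,0,0,-4,0,0,0,-8,0,0,0,-12,0,0,0,-16,0,-4,-2.7,-17.5,0,-8,-5.5,-17.5,0]' 165
python3 -m inch '[-4,-2.7,0,0,-8,-5.5,0,0,-12,-8.2,0,0,-16,-10.9,0,0,-20,-13.7,0,0,-24,-16.4,0,0,-28,-19.1,0,0,-32,-21.9,0,0,-36,-24.6,0,0,-40,-27.3,0,0,-44,-30,0,0,-46.3,-31.6,0,0]'|grep -e t: -e pos -e for
```

```text
t: 43.5
tcp_pos: [0.3252, 0.2807, 0.2675]
tcp_rot: [[-0.915, 0.404, 0.007], [0.404, 0.915, 0.005], [-0.004, 0.007, -1.0]]
wrist_force: [1.7, -0.6, -2.3]
width: 0.417
t: 44.7
tcp_pos: [0.6179, -0.2015, 0.2629]
tcp_rot: [[-0.912, 0.41, -0.0], [0.41, 0.912, -0.001], [-0.0, -0.001, -1.0]]
wrist_force: [0.6, 0.8, -1.2]
```

```bash
cat > chk.py <<'E'
from h import *
t=bot.sense()["tcp_pos"]
for n in("side","scene"):
    c=bot.capture(n);P=cloud(c);hs=cv2.cvtColor(c["frame"],cv2.COLOR_RGB2HSV).astype(int)
    r=np.linalg.norm(P[...,:2]-[.617,-.198],axis=-1)<.06
    g=blob(r&(hs[...,1]<60)&(hs[...,2]<110)&(hs[...,2]>38)&(P[...,2]>.098)&(P[...,2]<t[2]+.005));q=P[g]
    lo=np.percentile(q[:,2],2);L=q[q[:,2]<lo+.025];U=q[(q[:,2]>lo+.04)&(q[:,2]<lo+.065)]
    print(n,g.sum(),"z",np.percentile(q[:,2],[2,98]).round(3),"low",L.mean(0).round(3),np.percentile(L,[3,97],0)[:,:2].round(3).tolist(),"up-low",(U.mean(0)-L.mean(0)).round(3))
E
python3 chk.py
```

```text
side 692 z [0.179 0.263] low [ 0.608 -0.222  0.191] [[0.585, -0.232], [0.639, -0.203]] up-low [0.002 0.001 0.042]
scene 492 z [0.179 0.263] low [ 0.629 -0.191  0.191] [[0.606, -0.227], [0.646, -0.173]] up-low [0.001 0.001 0.04 ]
```

Upright, centred within 5 mm, base 8.4 cm above the plate. I lower it gently.

```bash
python3 -m inch '[0,0.4,2,0,0,0.4,4,0,0,0.4,6,0,0,0.4,7.2,0,0,0.4,7.7,0,0,0.4,7.9,0,0,0.4,8.0,0,0,0.4,8.1,0,0,0.4,8.2,0,0,0.4,8.2,0]'|grep -e t: -e pos -e for; python3 chk.py
```

```text
t: 45.8
tcp_pos: [0.619, -0.1946, 0.1821]
tcp_rot: [[-0.913, 0.409, 0.001], [0.409, 0.913, -0.0], [-0.001, 0.0, -1.0]]
wrist_force: [-0.2, -0.3, -2.0]
side 609 z [0.1   0.182] low [ 0.611 -0.214  0.112] [[0.586, -0.225], [0.644, -0.188]] up-low [-0.001 -0.001  0.041]
scene 442 z [0.101 0.183] low [ 0.628 -0.18   0.112] [[0.605, -0.215], [0.644, -0.163]] up-low [-0.     0.     0.041]
```

```bash
python3 -m inch '[0,0,0.1,0,0,0,0.2,0,0,0,0.2,0]'|grep -e pos -e for; python3 -m inch '[0,0,0.1,0,0,0,0.1,0]'|grep -e pos -e for;python3 -m inch '[0,0,0.1,0,0,0,0.1,0]'|grep -e t: -e pos -e for
```

```text
tcp_pos: [0.6185, -0.1945, 0.1793]
wrist_force: [1.1, 0.5, -2.5]
tcp_pos: [0.6189, -0.1946, 0.1791]
wrist_force: [-1.0, 0.1, 1.0]
t: 46.6
tcp_pos: [0.6193, -0.1948, 0.1791]
tcp_rot: [[-0.913, 0.408, 0.001], [0.408, 0.913, -0.001], [-0.001, -0.0, -1.0]]
wrist_force: [-2.0, -0.2, 4.5]
```

Contact (4.5 N). I release, lift clear, and go above the knob for a look.

```bash
python3 -m inch '[0,0,0,0,0,0,0,0,0,0,0,0,0,0,-2,0,0,0,-5,0,0,0,-9,0,4,-1.3,-9.5,0,8,-2.6,-9.5,0,12.5,-4.1,-7,0,12.5,-4.1,-4,0,12.5,-4.1,-3,0,12.5,-4.1,-3,0]' 60
python3 - <<'E'
from h import *
c=bot.capture("wrist");P=wcloud(c);s=bot.sense();print(s["t"],s["tcp_pos"],s["qpos"].round(2))
g=cv2.cvtColor(c["frame"],cv2.COLOR_RGB2GRAY)
n=np.array([-.568,.078,.819]);n/=np.linalg.norm(n);mu=np.array([.494,-.197,.050]);a=np.array([.488,-.181,.087]);
near=np.linalg.norm(P-a,axis=-1)<.06;h=(P-mu)@n
top=near&(h>.038)&(h<.05);print("top pts",top.sum(),P[top].mean(0).round(4),"h",np.median(h[top]).round(4))
# in-panel axes: down-slope d, and e clockwise dir
d=np.array([n[0]*1,n[1],0]);d-=n*(d@n);d/=np.linalg.norm(d);e=np.cross(d,n)  # cw from d seen from +n
ctr=P[top].mean(0);Q=np.stack([(P-ctr)@d,(P-ctr)@e],-1)
q=Q[top]*1000;r=cv2.minAreaRect(q.astype(np.float32));print("rect(d,e)",r)
w=top&(g>140);print("white",w.sum(),(Q[w].mean(0)*1000).round(1),"angle cw",np.arctan2(Q[w].mean(0)[1],Q[w].mean(0)[0]))
cv2.imwrite("pics/k1.png",cv2.resize(c["frame"][60:360,90:490,::-1],(800,600)))
for k,p in dict(c=ctr).items():
    R=s["tcp_rot"];print("tool shift to ctr cm",(R.T@(ctr-s["tcp_pos"])*100).round(2))
E
python3 chk.py
```

```text
t: 47.8
tcp_pos: [0.4871, -0.1805, 0.2061]
tcp_rot: [[-0.913, 0.409, -0.003], [0.409, 0.913, 0.001], [0.003, 0.0, -1.0]]
wrist_force: [0.0, -0.8, 0.2]
width: 0.766
47.85 [ 0.48871856 -0.18112191  0.20765252] [-0.44  0.13  1.89  0.    1.12 -1.59]
top pts 811 [ 0.4809 -0.1782  0.0899] h 0.0416
rect(d,e) ((1.0369644165039062, 0.05702018737792969), (44.83926010131836, 14.275527000427246), 30.232210159301758)
white 106 [11.2  6.1] angle cw 0.4951555568045518
tool shift to ctr cm [ 0.83 -0.05 11.78]
side 607 z [0.099 0.179] low [ 0.611 -0.215  0.111] [[0.586, -0.225], [0.639, -0.2]] up-low [-0.    -0.     0.041]
scene 435 z [0.101 0.181] low [ 0.629 -0.181  0.112] [[0.606, -0.218], [0.646, -0.163]] up-low [0.    0.001 0.041]
```

View pics/k1.png

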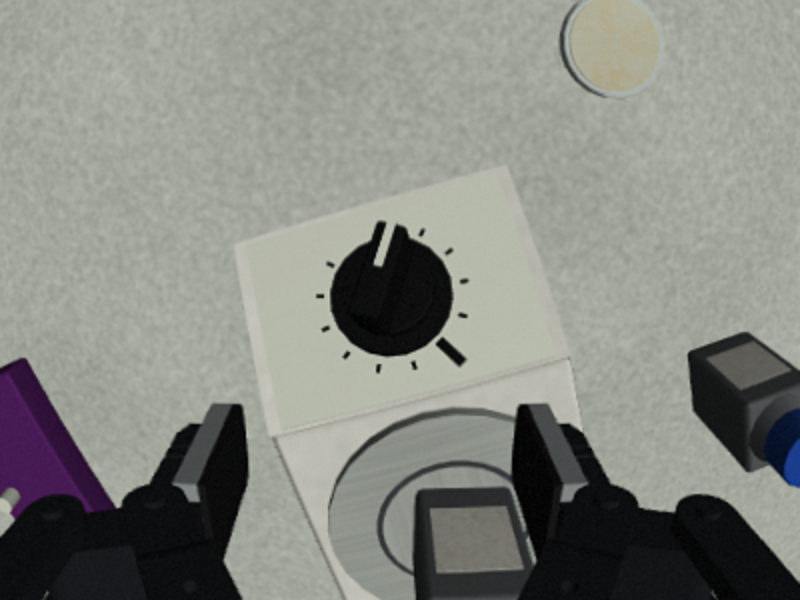

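The picture shows the pointer at (384,245), the index mark at (452,352), and the bottle standing on the plate at (470,540). The knob reads about 0.52 rad, so it needs +2.08. With a vertical tool and an axis tilted 35°, I use the fingers as a loose wrench, then close at the end: roll +0.325 to align, +2.22 in all.

```bash
python3 -m inch '[0.5,0,3,0.12,0.5,0,6,0.24,0.5,0,9,0.325,0.5,0,11,0.325,0.5,0,12.2,0.325,0.5,0,12.2,0.325]' 100|grep -e t: -e pos -e for -e width;  python3 -m inch '[0,0,0.4,0,0,0,0.8,0,0,0,0.8,0,0,0,0.8,0,0,0,0.8,0]' 183|grep -e t: -e pos -e for -e width
```

```text
t: 48.55
tcp_pos: [0.4835, -0.1788, 0.0848]
tcp_rot: [[-0.735, 0.678, -0.002], [0.678, 0.735, 0.001], [0.002, -0.0, -1.0]]
wrist_force: [-0.3, -0.2, 0.1]
width: 0.608
t: 49.05
tcp_pos: [0.4837, -0.179, 0.0781]
tcp_rot: [[-0.735, 0.679, 0.001], [0.679, 0.735, -0.0], [-0.001, 0.0, -1.0]]
wrist_force: [0.8, 0.7, 0.5]
width: 0.28
```

```bash
python3 -m inch '[0,0,0,0.14,0,0,0,0.28,0,0,0,0.42,0,0,0,0.56,0,0,0,0.7,0,0,0,0.84,0,0,0,0.98,0,0,0,1.12,0,0,0,1.2,0,0,0,1.2]'|grep -e t: -e pos -e for -e width
cat > kn.py <<'E'
from h import *
n=np.array([-.568,.078,.819]);n/=np.linalg.norm(n);mu=np.array([.494,-.197,.050])
d=np.array([n[0],n[1],0]);d-=n*(d@n);d/=np.linalg.norm(d);e=np.cross(d,n)
ctr=np.array([.4809,-.1782,.0899]);s=bot.sense()
R=s["tcp_rot"];x=R[:,0];print("t",s["t"],"tool psi",np.arctan2(x@np.cross([n[0],n[1],0],[0,0,1])/np.hypot(n[0],n[1]),x[:2]@n[:2]/np.hypot(n[0],n[1])))
for k in("side","scene","wrist"):
    c=bot.capture(k);P=wcloud(c) if k=="wrist" else cloud(c);g=cv2.cvtColor(c["frame"],cv2.COLOR_RGB2GRAY)
    Q=np.stack([(P-ctr)@d,(P-ctr)@e,(P-mu)@n],-1);r=np.hypot(Q[...,0],Q[...,1])
    w=(r<.024)&(abs(Q[...,2]-.043)<.007)&(g>110);
    b=(r<.028)&(abs(Q[...,2]-.0425)<.004)
    out=[k,"white",int(w.sum())]
    if w.sum()>2:m=Q[w].mean(0);out+=[(m*1000).round(1).tolist(),"ang",float(np.arctan2(m[1],m[0]).round(3))]
    if b.sum()>20:out+=["rect",[np.round(v,1).tolist() for v in cv2.minAreaRect((Q[b][:,:2]*1000).astype(np.float32))],int(b.sum())]
    print(*out)
E
python3 kn.py
```

```text
t: 50.05
tcp_pos: [0.4853, -0.1789, 0.0785]
tcp_rot: [[0.366, 0.93, 0.004], [0.93, -0.366, -0.001], [0.001, 0.004, -1.0]]
wrist_force: [3.4, 0.7, -0.1]
width: 0.285
t 50.05 tool psi 1.8093560767862213
side white 5 [0.1, -5.9, 44.1] ang -1.547 rect [[-1.7, -5.6], [44.6, 26.7], 45.9] 61
scene white 3 [8.3, 11.6, 45.3] ang 0.952 rect [[-6.3, 11.3], [29.8, 33.7], 71.8] 29
wrist white 321 [4.8, 10.5, 42.2] ang 1.144 rect [[-1.1, -0.2], [42.6, 38.2], 27.8] 2024
```

The wrist view reads the pointer at 1.14 rad; the wrench works with about 0.6 rad of slack. I carry on.

```bash
python3 -m inch '[0,0,0,0.14,0,0,0,0.28,0,0,0,0.42,0,0,0,0.56,0,0,0,0.7,0,0,0,0.75,0,0,0,0.75]'|grep -e t: -e pos -e for -e width;python3 kn.py | grep -e psi -e wrist
```

```text
t: 50.9
tcp_pos: [0.4816, -0.1809, 0.0808]
tcp_rot: [[0.901, 0.434, -0.005], [0.434, -0.901, -0.003], [-0.006, 0.0, -1.0]]
wrist_force: [-10.1, -2.2, 22.7]
width: 0.283
t 50.9 tool psi 2.5560130388190005
wrist white 244 [-3.3, 12.6, 42.0] ang 1.824 rect [[-9.5, -2.1], [36.3, 44.3], 14.6] 1670
```

```bash
python3 -m inch '[0,0,-0.5,0,0,0,-0.5,0,0,0,-0.5,0.14,0,0,-0.5,0.28,0,0,-0.5,0.28]' 190|grep -e t: -e pos -e for -e width;python3 kn.py | grep -e psi -e wrist
```

```text
t: 51.55
tcp_pos: [0.4795, -0.1786, 0.0831]
tcp_rot: [[0.986, 0.165, -0.009], [0.165, -0.986, 0.001], [-0.009, -0.003, -1.0]]
wrist_force: [-9.7, -0.4, 15.7]
width: 0.262
t 51.55 tool psi 2.8389712394895104
wrist white 195 [-4.7, 12.1, 41.6] ang 1.938 rect [[-8.9, -1.3], [32.5, 40.8], 22.2] 1455
```

```bash
python3 -m inch '[0,0,-0.3,0,0,0,-0.5,0,0,0,-0.5,0]' 190|grep -e t: -e pos -e for -e width;python3 kn.py | grep -e psi -e wrist
```

```text
t: 52.0
tcp_pos: [0.4835, -0.1789, 0.0873]
tcp_rot: [[0.986, 0.165, 0.0], [0.165, -0.986, -0.0], [0.0, 0.0, -1.0]]
wrist_force: [0.1, 0.3, -0.6]
width: 0.261
t 52.0 tool psi 2.83916474051461
wrist white 151 [-3.9, 10.8, 41.4] ang 1.917 rect [[-10.0, -2.1], [35.2, 42.6], 20.8] 1273
```

```bash
python3 -m inch '[0,0,0,-0.14,0,0,0,-0.24,0,0,0,-0.24]' 200|grep -e t: -e pos -e for -e width;python3 kn.py | grep -e psi -e wrist;  python3 -m inch '[0,0,0,0,0,0,0,0]' 210|grep -e t: -e pos -e for -e width;python3 kn.py | grep -e psi -e wrist
```

```text
t: 52.45
tcp_pos: [0.4833, -0.1788, 0.0873]
tcp_rot: [[0.919, 0.395, -0.0], [0.395, -0.919, 0.0], [-0.0, -0.0, -1.0]]
wrist_force: [0.0, 0.1, 0.2]
width: 0.212
t 52.45 tool psi 2.599356667049538
wrist white 214 [-5.0, 13.1, 41.7] ang 1.936 rect [[-9.9, -2.7], [35.2, 43.2], 21.1] 1388
t: 52.8
tcp_pos: [0.4834, -0.1789, 0.0875]
tcp_rot: [[0.919, 0.394, -0.0], [0.394, -0.919, -0.0], [-0.0, 0.0, -1.0]]
wrist_force: [0.3, -0.4, 0.0]
width: 0.174
t 52.8 tool psi 2.5999604138159707
wrist white 193 [-5.0, 13.4, 41.6] ang 1.929 rect [[-10.0, -2.5], [35.3, 42.9], 21.4] 1302
```

The fingers are now above the bar (width 0.17 with no contact): they slipped over its top. I re-enter deeper, aligned with the bar.

```bash
python3 -m inch '[0,0,-0.6,-0.14,0,0,-0.6,-0.28,0,0,-0.6,-0.42,0,0,-0.6,-0.56,0,0,-0.6,-0.65,0,0,0,-0.65,0,0,0.7,-0.65,0,0,1.1,-0.65,0,0,1.1,-0.65]' 140|grep -e t: -e pos -e for -e width; python3 -m inch '[0,0,0,0,0,0,0,0,0,0,0,0]' 188|grep -e t: -e pos -e for -e width;python3 kn.py | grep -e psi -e wrist
```

```text
t: 53.85
tcp_pos: [0.4824, -0.1784, 0.0753]
tcp_rot: [[0.493, 0.87, -0.002], [0.87, -0.493, 0.001], [-0.0, -0.002, -1.0]]
wrist_force: [-0.3, 0.2, -0.5]
width: 0.45
t: 54.15
tcp_pos: [0.4836, -0.179, 0.0768]
tcp_rot: [[0.493, 0.87, 0.001], [0.87, -0.493, -0.0], [0.0, 0.001, -1.0]]
wrist_force: [-0.1, 0.9, 0.0]
width: 0.264
t 54.15 tool psi 1.9495192654604891
wrist white 359 [-4.3, 11.4, 41.6] ang 1.933 rect [[-1.0, -0.1], [37.6, 46.0], 47.9] 2033
```

```bash
python3 -m inch '[0,0,0.1,0.14,0,0,0.2,0.28,0,0,0.3,0.42,0,0,0.4,0.56,0,0,0.4,0.56]' 196|grep -e t: -e pos -e for -e width;python3 kn.py | grep -e psi -e wrist
```

```text
t: 54.8
tcp_pos: [0.4831, -0.1786, 0.073]
tcp_rot: [[0.88, 0.476, -0.001], [0.476, -0.88, 0.001], [-0.0, -0.001, -1.0]]
wrist_force: [-1.2, 1.1, 3.1]
width: 0.226
t 54.8 tool psi 2.509315508119844
wrist white 337 [-9.9, 9.8, 41.5] ang 2.363 rect [[-6.6, -2.8], [41.6, 44.1], 23.1] 2050
```

```bash
python3 -m inch '[0,0,0,0.1,0,0,0,0.2,0,0,0,0.2]'|grep -e t: -e pos -e for -e width;python3 kn.py | grep -e psi -e wrist
```

```text
t: 55.25
tcp_pos: [0.483, -0.1786, 0.0724]
tcp_rot: [[0.956, 0.293, -0.001], [0.293, -0.956, 0.001], [-0.001, -0.001, -1.0]]
wrist_force: [-1.8, 2.1, 1.4]
width: 0.233
t 55.25 tool psi 2.7076846670192234
wrist white 333 [-11.8, 8.3, 41.3] ang 2.528 rect [[-6.0, -3.9], [41.4, 44.3], 30.7] 2051
```

```bash
python3 -m inch '[0,0,0,0.05,0,0,0,0.05,0,0,0,-0.1,0,0,0,-0.1]'|grep -e for -e width; python3 -m inch '[0,0,0,0,0,0,0,0,0,0,0,0,0,0,-4,0,0,0,-8,0,0,0,-12,0,0,0,-12,0]' 130|grep -e t: -e pos -e for -e width
cat >> kn.py <<'E'
top=(r<.03)&(abs(Q[...,2]-.0425)<.004)
c2=np.array(cv2.minAreaRect((Q[top][:,:2]*1000).astype(np.float32))[0])/1000;print("bar ctr mm",c2*1000)
m=Q[w].mean(0)[:2]-c2;print("pointer from bar ctr",np.arctan2(m[1],m[0]))
q=(abs(Q[...,2])<.006)&(g<90);Q2=Q[...,:2]-c2;r2=np.hypot(Q2[...,0],Q2[...,1]);i=blob(q&(r2>.034)&(r2<.048)&(Q2[...,0]<0))
m=Q2[i].mean(0);print("index",i.sum(),np.hypot(*m),np.arctan2(m[1],m[0]))
E
python3 kn.py; python3 chk.py
```

```text
wrist_force: [-0.0, -0.3, 0.1]
width: 0.234
t: 56.5
tcp_pos: [0.4881, -0.1811, 0.1993]
tcp_rot: [[0.923, 0.385, 0.012], [0.385, -0.923, -0.006], [0.009, 0.01, -1.0]]
wrist_force: [1.3, -0.8, 0.1]
width: 0.493
t 56.5 tool psi 2.609800442120057
side white 13 [-3.3, 5.0, 43.6] ang 2.146 rect [[2.8, -1.2], [21.2, 44.1], 55.6] 69
scene white 4 [-6.2, 1.6, 43.2] ang 2.896 rect [[0.8, 0.4], [13.1, 49.6], 59.2] 22
wrist white 111 [-11.8, 7.4, 41.7] ang 2.581 rect [[-0.5, -0.2], [13.8, 44.6], 59.0] 618
bar ctr mm [-0.46856689 -0.17545319]
pointer from bar ctr 2.551960524914597
index 78 0.04046222356294716 2.581411998718515
side 596 z [0.1  0.18] low [ 0.611 -0.214  0.112] [[0.586, -0.225], [0.644, -0.192]] up-low [ 0.    -0.001  0.041]
scene 428 z [0.101 0.18 ] low [ 0.628 -0.18   0.112] [[0.605, -0.218], [0.645, -0.163]] up-low [0.001 0.    0.041]
```

Bar axis 2.60 rad, index mark 2.58 rad, radius 40.5 mm as given. The bottle is upright on the plate and the robot is clear, so I hand it in.

```bash
python3 -c "
from station import bot
print(bot.job_done())"
```

```text
the job is handed in; nothing more can be done
None
```

I handed the job in at about 56.7 s. The bottle stands let go on the stirrer's plate and the knob is at the index mark; the hand-in gave no verdict.

**Bottle:** I gripped it by the cap and pivoted it up with its base edge on the bench. Then I regripped it, lowered it onto the plate (about 4.5 N at contact) and let go.
- **Upright:** both views show about 1 mm of lean over 41 mm, which is within measurement noise.
- **Position:** its centre is about (0.615, −0.194) against the plate centre at (0.617, −0.198), so roughly 5 mm off. Its height was unchanged after I let go.

**Knob:** I turned it from about 0.52 rad using the fingers as a loose wrench.
- **Final angle:** from the wrist camera, the bar's long axis is at 2.60 rad, the white line gives 2.55–2.58, and the index mark measures 2.58. All are inside 2.48–2.72.
- **Disagreement:** the scene and side cameras read 2.90 and 2.15, but from only 4 and 13 pixels, so I ignored them.

**What went wrong on the way:**
- **Bottle drops:** early grips slid off the cap or held the bottle's shoulder. It fell back onto the open bench several times from 3–11 cm, and twice it swung out of the fingers.
- **Knob slip:** the fingers slipped over the top of the knob once, pressing with about 23 N, and I had to grip it again.
- **Gripper height:** the fingers seemed to sit about 2 cm higher than the reported tool position implies. I worked around this by feel.

**Bystanders:** nothing looked moved in the pictures I viewed, but I did not re-measure the other items at the end.

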